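# Find the price-board stand whose clip has gone weak

### The arm

A 6-joint arm with a two-finger parallel gripper is mounted at the origin on the work surface. World frame = base frame: x ahead of the robot, y to its left, z up, the work surface at z = 0. Lengths are in m, angles in rad, forces in N, time in s.
With the tool pointing down it reaches from about 0.275 to 0.825 m from the base axis. Payload 5.2 kg.
Tool frame: the origin (TCP) lies on the mounting face of the last link; the fingertips stand 186 mm ahead of it and the grasp point (between the pads) lies 167 mm ahead of it; x points along the fingers, y is the direction in which the jaws open and shut, and the axes are right-handed (so a half turn about x gives the same grasp; the last joint's range is limited). The gripper opens to 93 mm and grips with 3 to 60 N. Pads are 15 mm wide; open, the fingers measure 128 mm over their backs; the gripper's body (75 mm by 188 mm) begins 65 mm behind the grasp point.
Start: joints at [0.942, 0.259, 1.535, -0, 1.348, -0.203], TCP at [0.227, 0.501, 0.405] pointing down, gripper open.
Joint ranges: [-3.14, 3.14], [-0.91, 2.08], [0.19, 2.58], [-1.22, 4.36], [0.22, 2.71], [-3.12, 3.12]. Speed limits (rad/s): [2.57, 2.57, 3.14, 3.14, 3.14, 3.14].

### API

Orientations are given as a rotation vector (axis times angle).
In Python, from station import robot gives the robot as it stands. The module is installed in compiled form; this text tells all that it offers.
- The arm moves only by the tool send_rows, never from a script. Its arguments are lists of equal length, an entry for each row: "dp": the shift along the tool's x, y, z as a fraction of full scale, a list of three; "rotation": the turn, a rotation vector about the tool's x, y, z as a fraction of full scale, a list of three. In form: {"dp": [[tx, ty, tz], ...], "rotation": [[ax, ay, az], ...]}. A call has 1 to 5 rows; each row shifts and turns the commanded pose from where the row before left it, along the tool's axes as they then stand; what a row does not reach is not made up. Full scale, the value 1, is 0.025 m for a shift and 0.15 rad for a turn. A row lasts 1/10 s, in which the tool goes at most 50 mm and 8.59 degrees, less where a joint would pass 70% of its speed; a pose out of reach is approached as far as the arm can. A call with a number of a shift or a turn outside -1 to 1 is refused whole. A call with a gripper value outside its range is refused whole. "jaw" is the opening, from 0 (shut) to 1 (fully open), set as the call begins (left out, the last holds). The fingers move at their own pace and stop on an object; "grip_force" is the grip in N (left out, the last holds). Time passes only in rows, so rows that do not move let the fingers close. It gives the time, the measured TCP pose, the force and the opening at its end, in the units of the state.
- robot.sense(): the state, without advancing time (a new reading comes with each control period).
- robot.read_camera(name): name is "scene" or "top"; returns (picture, depth): 480x640x3 uint8, red, green, blue; 480x640 float32, m along the optical axis (not along the pixel's ray), 0 where there is no reading.
- robot.get_calibration(name): a dict with "fx", "fy", "cx", "cy" (pixels), "dist_coeffs" ([k1, k2, p1, p2, k3] as OpenCV has them; the pictures are not rectified), "rvec" (rotation vector, rad) and "tvec" (3), from world to camera coordinates, as OpenCV has them. Camera axes: x right, y down, z forward; pixel columns grow to the right and rows downward; lengths in m; the calibration is good to about 2 mm. A picture is of the moment at which its call begins. get_calibration takes no time and is no camera call.
- robot.close_job(): hands the job in, once; it reports no verdict.
The state is a dict: "time": time; "joint_pos": joint angles; "joint_vel": joint speeds; "tau": joint torques, N m; "tool_pos": TCP position; "orientation": TCP orientation; "force": force on the tool from outside, world axes, zero at the start; "moment": the same for the moment, N m; "opening": finger opening in m.
Only numpy, scipy, OpenCV 4.12 (cv2) and the standard library are available. Lean on these libraries where they do the work, as an engineer would, in place of code of your own. Each camera call takes 0.05 s, during which the arm holds its last target.

### The job

One of the three price-board stands has a tired spring clip that lets its board go at a light pull. Find it by tugging the boards gently along their lean, stand its board in the empty slot of the wooden file box, and set that stand upright in the steel mending tray; drop nothing. Leave the two sound stands on their spots with their boards fully clipped, without picking them up, and leave everything else as it is.

Things in the scene. Friction and masses are not known exactly. Their poses are not given: they have to be found in the camera images.
- stand_a: price-board stand: dark round cast base 100 mm across, 15 mm thick (origin: centre of its underside, z up), a 12 mm stem that leans back from the base's centre, 0.25 rad from vertical towards the stand's own -x, and a spring clip 55 to 110 mm along this leaning axis. About 0.95 kg, nearly all in the base; loose on the table.
- stand_b: another stand, like stand_a in every size. The letters say nothing of the springs: tug to find out. In a sound clip the board holds against more than 14 N pulled along the leaning axis, so the whole stand (about 9 N) would come up first; in the tired one the board slides out at less than 5 N.
- stand_c: another stand, like stand_a in every size
- clip_a (a point): centre of the floor of stand a's clip throat, 80 mm along the leaning axis from the base's underside; z runs up the leaning axis, out of the throat, y along the jaws, x along the board's normal. From here down (z -25 to 0 mm) the clip's housing is a flat-sided block, 26 (x) x 40 mm (y): take the stand by it across the 40 mm.
- clip_b (a point): the same point of stand b's clip. In every clip two steel jaws, 40 mm wide at most, rise 30 mm above this point; the front (+x) one is hinged and sprung, with a thumb tab that sticks out about 32 mm in +x. A board pulled out along z comes free after 30 mm.
- clip_c (a point): the same point of stand c's clip
- board_a_mid (a point): centre of price board a: a blank slate in a wooden frame, 8 (x, thickness) x 70 (y) x 100 mm (z, its height), about 0.06 kg. It starts in the clip of stand a, its lower edge on the throat's floor, leaning like the stem; its top edge is 50 mm up its z from here; the clip hides its lowest 30 mm.
- board_b_mid (a point): centre of board b, which starts in stand b; like board a in every size
- board_c_mid (a point): centre of board c, which starts in stand c; like board a in every size
- jaw_a: the hinged, sprung front jaw of stand a's clip; origin on its hinge pin, 10 mm in +x and -4 mm in z from clip_a
- jaw_b: the hinged, sprung front jaw of stand b's clip; origin on its hinge pin, 10 mm in +x and -4 mm in z from clip_b
- jaw_c: the hinged, sprung front jaw of stand c's clip; origin on its hinge pin, 10 mm in +x and -4 mm in z from clip_c
- file_box: the wooden file box for price boards, 110 (x) x 104 (y) x 60 mm tall, fixed to the table; origin at the centre of its underside. Its wider rear (+x) part is full of smaller boards that stand up to 72 mm above the table; its front (-x) part is one empty slot.
- slot (a point): centre of the floor of the empty slot, 6 mm above the table; the slot is 30 mm (x) by 92 mm (y), its outer walls rise to 60 mm and the divider to 54 mm above the table. A board stands in it on its lower edge, its 70 mm along the slot's y, and may lean against a wall.
- mend_tray: the mending tray, an open square sheet-steel tray, 180 x 180 mm, walls 4 mm thick and 40 mm tall with the rolled rim, floor 4 mm thick, fixed to the table, empty; origin at the centre of its underside.
- syrup_a: bystander: a full glass syrup bottle, 64 mm across, 190 mm tall; origin at the centre of its underside
- syrup_b: bystander: a second such bottle; origin at the centre of its underside
- garlic_a: bystander: a garlic bulb, 50 mm across and 50 mm tall; origin at the centre of its underside
- garlic_b: bystander: a second garlic bulb; origin at the centre of its underside
- date_tub: bystander: a lidded tub of dates, 86 mm across, 92 mm tall; origin at the centre of its underside
- nut_bowl: bystander: a small white bowl of walnuts, 112 mm across, about 55 mm tall; origin at the centre of its underside
- chalk_pen: bystander: a chalk marker lying flat, 14 x 120 x 12 mm, along its y; origin at the centre of its underside
- calculator: bystander: a pocket calculator lying flat, 115 (x) x 72 (y) x 15 mm; origin at the centre of its underside
There are look-alikes about, which are no part of the job. Leave any white look-alike of the part that bears board_b_mid alone.

How it is judged:
By the outcome, as a careful person would: the job done as asked, in the order asked, and still so for the second after the job is handed in, with the robot touching nothing.
It also fails if it takes over 72 s, if anything falls off the work surface, if the arm or the gripper's body presses on something with over 40 N, if the wrist force passes 120 N, or if a joint passes its speed limit or range.

## Working session

There is one attempt and no reset: what is moved stays moved. The work goes in short steps, Python scripts to look and compute and a tool call to move; the robot and the scene stay as the last step left them, time stands still between calls to the robot, and variables do not carry over. Pictures are saved under pics/ and viewed, and the job is handed in when it is done.

Besides the shell and the picture viewer there is one more tool, called after "Emit:" as name(argument=value, ...), one argument or row to a line, values as JSON. send_rows: Moves the arm, as the interface text tells. Its arguments: {"type":"object","properties":{"dp":{"type":"array"},"rotation":{"type":"array"},"jaw":{"type":"number"},"grip_force":{"type":"number"}},"required":["dp","rotation"]}

```bash
mkdir -p pics; ls; cat > h.py <<'E'
import numpy as np, cv2
from scipy.spatial.transform import Rotation as R
from station import robot
def cal(n):
    c=robot.get_calibration(n);K=np.array([[c['fx'],0,c['cx']],[0,c['fy'],c['cy']],[0,0,1.]]);return K,np.array(c['dist_coeffs'],float),R.from_rotvec(np.ravel(c['rvec'])).as_matrix(),np.ravel(c['tvec'])
def ray(n,uv):
    K,d,Rm,t=cal(n);p=cv2.undistortPoints(np.array(uv,float).reshape(-1,1,2),K,d).reshape(-1,2)
    return -Rm.T@t, np.c_[p,np.ones(len(p))]@Rm
def plane(n,uv,z):
    o,v=ray(n,uv);return o+v*((z-o[2])/v[:,2])[:,None]
def depthpts(n,uv,D):
    o,v=ray(n,uv);uv=np.array(uv,int).reshape(-1,2);return o+v*D[uv[:,1],uv[:,0]][:,None]
def proj(n,P):
    K,d,Rm,t=cal(n);return cv2.projectPoints(np.array(P,float).reshape(-1,1,3),cv2.Rodrigues(Rm)[0],t,K,d)[0].reshape(-1,2)
def snap(tag):
    for n in('scene','top'):
        p,D=robot.read_camera(n);cv2.imwrite(f'pics/{tag}_{n}.png',p[:,:,::-1]);np.save(f'pics/{tag}_{n}.npy',D)
def load(tag,n): return cv2.imread(f'pics/{tag}_{n}.png'),np.load(f'pics/{tag}_{n}.npy')
E
python3 - <<'E'
from h import *
snap('s0')
for n in('scene','top'):
    K,d,Rm,t=cal(n);print(n,K[0,0],d,-Rm.T@t,Rm[2])
print(robot.sense())
E
```

```text
pics
scene 552.518606568352 [0.0407769 0.        0.        0.        0.       ] [ 1.39195018 -0.21844359  0.94343817] [-0.72388789  0.17310228 -0.66784873]
top 557.7306452301012 [-0.09961047  0.          0.          0.          0.        ] [ 0.3485142  -0.02163978  1.54715993] [ 0.06600454  0.0041913  -0.99781052]
{'time': 0.1, 'joint_pos': array([ 9.42215616e-01,  2.59250748e-01,  1.53595404e+00,  1.47979170e-05,
        1.34798759e+00, -2.02811571e-01]), 'joint_vel': array([ 0.00130671, -0.0017575 , -0.0030247 , -0.00075073,  0.00066792,
        0.00048941]), 'tau': array([ 1.60018684e-03, -4.38213730e+01, -2.84646446e+01,  7.20035727e-02,
        3.63772467e-02, -6.72161173e-05]), 'tool_pos': array([0.22703148, 0.50075047, 0.40401889]), 'orientation': array([ 0.33282145,  1.54553847, -0.33512557]), 'force': array([0.32720372, 0.40952478, 0.01665914]), 'moment': array([ 0.03299158,  0.00809018, -0.02323097]), 'opening': 0.09305521476127197}
```

View pics/s0_scene.png

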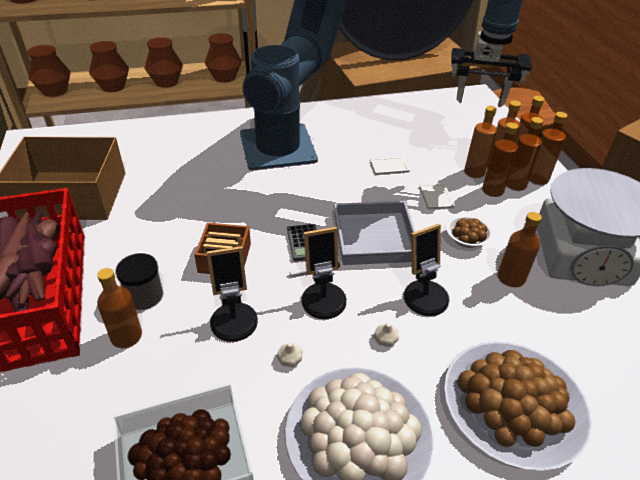

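View pics/s0_top.png

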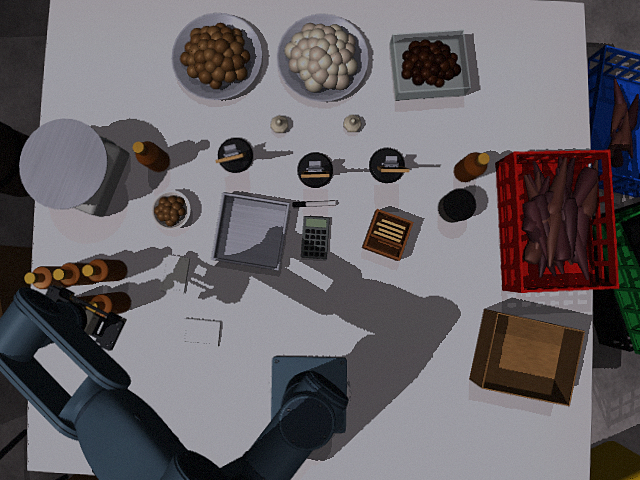

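The scene picture shows three dark stands at about (234,320), (324,300) and (427,297). Their boards lean away from the scene camera. The tray is at (374,232) and the file box at (223,247). In the top view the stands are at (235,155), (315,168) and (388,165). Next I'll zoom in and measure.

```bash
python3 - <<'E'
from h import *
a,D=load('s0','top'); c=a[115:285,140:500]; cv2.imwrite('pics/z_top.png',cv2.resize(c,None,fx=2.2,fy=2.2,interpolation=cv2.INTER_CUBIC))
a,D2=load('s0','scene'); c=a[190:345,180:460]; cv2.imwrite('pics/z_scene.png',cv2.resize(c,None,fx=2.8,fy=2.8,interpolation=cv2.INTER_CUBIC))
# point clouds
for n,t in(('top',D),('scene',D2)):
    v,u=np.mgrid[0:480,0:640];P=depthpts(n,np.c_[u.ravel(),v.ravel()],t);P[t.ravel()==0]=np.nan;np.save(f'pics/P_{n}.npy',P.reshape(480,640,3).astype(np.float32))
    print(n,(t==0).mean())
P=np.load('pics/P_top.npy')
for u,v in((235,142),(315,180),(388,170),(240,230),(383,230),(320,240),(200,330),(505,400),(480,160)): print((u,v),P[v,u].round(3))
E
```

```text
top 0.0040234375
scene 0.00400390625
(235, 142) [0.696 0.218 0.016]
(315, 180) [ 0.593 -0.008  0.013]
(388, 170) [ 0.596 -0.19   0.176]
(240, 230) [0.45  0.198 0.008]
(383, 230) [ 0.453 -0.192  0.07 ]
(320, 240) [ 0.427 -0.025  0.013]
(200, 330) [0.172 0.302 0.005]
(505, 400) [-0.009 -0.547  0.002]
(480, 160) [ 0.624 -0.418  0.191]
```

View pics/z_top.png

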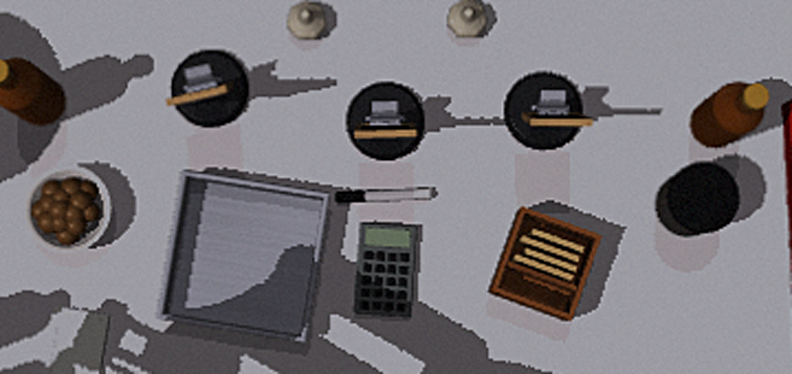

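View pics/z_scene.png

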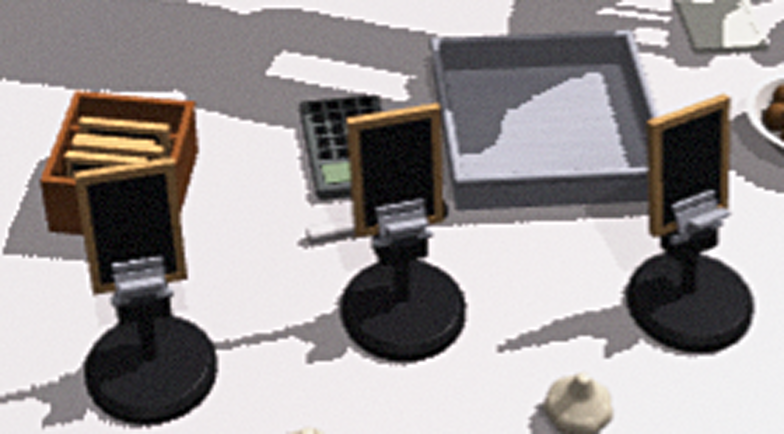

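```bash
cat > meas.py <<'E'
from h import *
import sys
from scipy.optimize import least_squares
def clouds(tag):
    out={}
    for n in('top','scene'):
        a,t=load(tag,n);v,u=np.mgrid[0:480,0:640];P=depthpts(n,np.c_[u.ravel(),v.ravel()],t);P[t.ravel()==0]=np.nan;out[n]=(a.reshape(-1,3).astype(int),P)
    return out
if __name__=='__main__':
  tag=sys.argv[1];C=clouds(tag)
  for nm,c0 in(('L',(.665,.21)),('M',(.62,-.01)),('R',(.635,-.185))):
    for n in C:
        col,P=C[n];near=np.hypot(P[:,0]-c0[0],P[:,1]-c0[1])<.1
        m=near&(P[:,2]>.008)&(P[:,2]<.024)&(col.sum(1)<150)
        q=P[m]; 
        from scipy.spatial import ConvexHull
        h=q[ConvexHull(q[:,:2]).vertices]
        r=least_squares(lambda p:np.hypot(h[:,0]-p[0],h[:,1]-p[1])-.05,c0,loss='soft_l1',f_scale=.002)
        print(nm,n,'base',r.x.round(4),np.abs(r.fun).mean().round(4),m.sum(),'z',np.median(q[:,2]).round(4))
    col,P=C['scene'];m=(np.hypot(P[:,0]-c0[0]+.035,P[:,1]-c0[1])<.09)&(P[:,2]>.118)&(P[:,2]<.22)
    # ground-truth-ish plane by PCA with trimming
    q=P[m]
    for _ in range(4):
        c=q.mean(0);w,V=np.linalg.eigh(np.cov((q-c).T));nrm=V[:,0];d=(q-c)@nrm;q=q[np.abs(d)<max(.004,0*d.std())]
    nrm=nrm*np.sign(nrm[0]);up=np.array([0,0,1])-nrm*nrm[2];up/=np.linalg.norm(up);s=np.cross(up,nrm)  # y = z x x
    a=(q-c)@s;b=(q-c)@up
    mid=c+s*(np.percentile(a,.5)+np.percentile(a,99.5))/2
    print('  board normal',nrm.round(3),'yaw',np.arctan2(nrm[1],nrm[0]).round(3),'tilt',np.arcsin(nrm[2]).round(3),'width',np.ptp(np.percentile(a,[.5,99.5])).round(4),'topcentre(front face)',(mid+up*np.percentile(b,99.7)).round(4),len(q))
    col,P=C['top'];m=(np.hypot(P[:,0]-c0[0]+.035,P[:,1]-c0[1])<.09)&(P[:,2]>.165)&(P[:,2]<.22)
    q=P[m];x=q[:,:2];cc=x.mean(0);w,V=np.linalg.eigh(np.cov((x-cc).T));e=V[:,1]*np.sign(V[1,1]);a=(x-cc)@e
    print('  top edge: mid',(cc+e*(a.max()+a.min())/2).round(4),'yaw',np.arctan2(-e[0],e[1]).round(3),'len',np.ptp(a).round(4),'z',np.median(q[:,2]).round(4),q[:,2].max().round(4))
E
python3 meas.py s0
```

```text
L top base [0.6617 0.2175] 0.0016 613 z 0.0149
L scene base [0.6639 0.2154] 0.0027 1060 z 0.0153
  board normal [0.942 0.219 0.253] yaw 0.228 tilt 0.255 width 0.0727 topcentre(front face) [0.618  0.2081 0.1773] 740
  top edge: mid [0.6195 0.2071] yaw 0.246 len 0.0673 z 0.1746 0.182
M top base [ 0.6199 -0.0073] 0.0106 637 z 0.0146
M scene base [ 0.6231 -0.0074] 0.0024 1107 z 0.0154
  board normal [0.969 0.041 0.245] yaw 0.042 tilt 0.247 width 0.0695 topcentre(front face) [ 0.578  -0.0084  0.1778] 807
  top edge: mid [ 0.5792 -0.0077] yaw 0.046 len 0.0674 z 0.1757 0.1827
R top base [ 0.6399 -0.2066] 0.001 639 z 0.0148
R scene base [ 0.6419 -0.2074] 0.0024 1255 z 0.0157
  board normal [0.968 0.015 0.249] yaw 0.015 tilt 0.252 width 0.0691 topcentre(front face) [ 0.595  -0.2073  0.1778] 919
  top edge: mid [ 0.5968 -0.2082] yaw 0.019 len 0.0703 z 0.1741 0.1811
```

```bash
python3 - <<'E'
from meas import *
C=clouds('s0');col,P=C['top']
def rect(m,nm):
    q=P[m];
    r=cv2.minAreaRect((q[:,:2]*1000).astype(np.float32));print(nm,r,m.sum());return q
nb=(np.hypot(P[:,0]-.45,P[:,1]+.19)<.1)
rect(nb&(P[:,2]>.048)&(P[:,2]<.078),'box')
rect((np.abs(P[:,0]-.45)<.125)&(np.abs(P[:,1]-.19)<.135)&(P[:,2]>.03)&(P[:,2]<.05)&(np.hypot(P[:,0]-.45,P[:,1]-.19)<.14),'tray')
# box profile
th=-0.36
a,t=load('s0','top');c=a[195:270,350:425];cv2.imwrite('pics/z_box.png',cv2.resize(c,None,fx=8,fy=8,interpolation=cv2.INTER_CUBIC))
# depth pixel edges in box colour mask
q=P[nb&(P[:,2]>.0)]
for z in(.054,.06):
    pass
E
```

```text
box ((443.3390197753906, -206.31082153320312), (105.03495788574219, 111.03807830810547), 70.96165466308594) 826
tray ((447.2293701171875, 165.08895874023438), (186.64366149902344, 188.73289489746094), 82.22439575195312) 748
```

View pics/z_box.png

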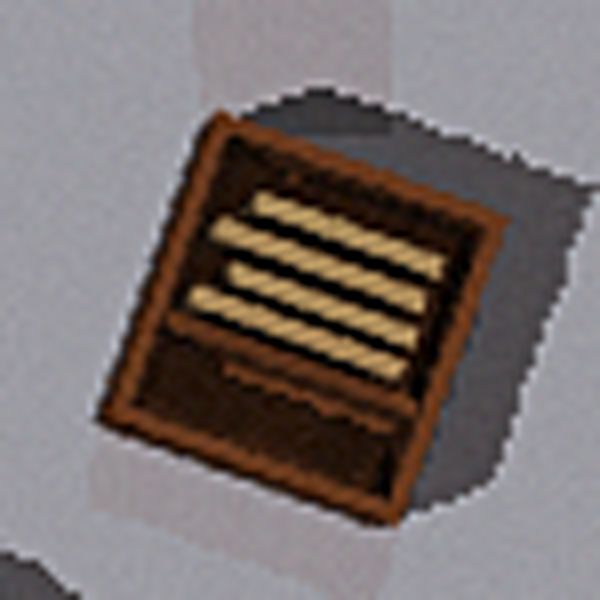

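```bash
python3 - <<'E'
from h import *
px=np.array([(215,118),(505,218),(395,520),(105,418)])/8+np.array([350,195])
Q=plane('top',px,.06);print(Q.round(4),Q.mean(0).round(4))
e=[(Q[0]-Q[3]),(Q[1]-Q[2])];print([np.arctan2(v[1],v[0]).round(3) for v in e],np.linalg.norm(e,axis=1),[np.arctan2(-v[0],v[1]).round(3) for v in(Q[0]-Q[1],Q[3]-Q[2])])
c=Q.mean(0)[:2];y=-.335
d=np.array([np.cos(y),np.sin(y)]);print('slot',c-d*.034)
# divider front edge (z .054) at crop (285,375)-ish, inner front wall (z .06) at (265,465)
for p,z in(((280,365),.054),((268,458),.06)):
    w=plane('top',[np.array(p)/8+np.array([350,195])],z)[0];print(((w[:2]-c)@d).round(4))
# same in scene
a,t=load('s0','scene');c=a[215:280,190:260];cv2.imwrite('pics/z_box2.png',cv2.resize(c,None,fx=8,fy=8,interpolation=cv2.INTER_CUBIC))
E
```

```text
[[ 0.5083 -0.1756  0.06  ]
 [ 0.4765 -0.2735  0.06  ]
 [ 0.3747 -0.2374  0.06  ]
 [ 0.407  -0.14    0.06  ]] [ 0.4416 -0.2066  0.06  ]
[np.float64(-0.338), np.float64(-0.341)] [0.1073345  0.10797722] [np.float64(-0.314), np.float64(-0.32)]
slot [ 0.40950937 -0.19546573]
-0.0172
-0.0483
```

View pics/z_box2.png

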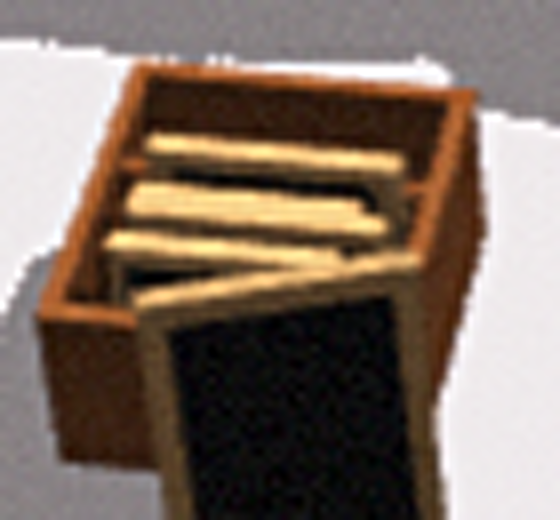

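```bash
cat > plan.py <<'E'
from h import *
def Rz(a): return R.from_euler('z',a).as_matrix()
ST={'L':((.6625,.2165),.24),'M':((.6212,-.0074),.043),'R':((.641,-.207),.017)}
B=.25
def pose_board(s,h,sgn=1):   # thickness grip with grasp point h along axis from underside
    (x,y),ps=ST[s];M=Rz(ps);u=M@[-np.sin(B),0,np.cos(B)];n=M@[np.cos(B),0,np.sin(B)]*sgn
    X=-u;Z=np.cross(X,n);Rm=np.c_[X,n,Z];g=np.array([x,y,0])+u*h
    return g,Rm
def pose_stand(s,h,sgn=1):
    g,Rm=pose_board(s,h);yv=Rm[:,2]*sgn;X=Rm[:,0];return g,np.c_[X,yv,np.cross(X,yv)]
def cur():
    s=robot.sense();return np.array(s['tool_pos']),R.from_rotvec(s['orientation']).as_matrix(),s
def show():
    p,Rm,s=cur();print('t',round(s['time'],2),'tcp',p.round(4),'grasp',(p+Rm[:,0]*.167).round(4),'X',Rm[:,0].round(3),'Y',Rm[:,1].round(3),'F',np.array(s['force']).round(2),'open',round(s['opening'],4),'j',np.array(s['joint_pos']).round(2))
def rows(g,Rt,nmin=1,frm=None):
    """equal rows from the measured pose to grasp point g, orientation Rt (rotate about TCP), simulated with p+=R dp then R=R*dR"""
    p,R0,s=cur()
    if frm: p,R0=frm
    pt=g-Rt[:,0]*.167
    w=R.from_matrix(R0.T@Rt).as_rotvec();d=pt-p
    n=max(nmin,int(np.ceil(np.abs(w).max()/.14)),int(np.ceil(np.linalg.norm(d)/.0235)))
    Rm=R0
    print('n',n,'dist',np.linalg.norm(d).round(4),'rot',w.round(3),'per row rot',(w/n/.15).round(3))
    for i in range(n):
        print([float(v) for v in (Rm.T@d/n/.025).round(2)],end=', '); Rm=Rm@R.from_rotvec(w/n).as_matrix()
    print()
E
python3 - <<'E'
from plan import *
show()
p,R0,s=cur()
for k in 'LMR':
  for sg in(1,-1):
    g,Rt=pose_board(k,.165,sg);print(k,sg,g.round(3),'rot',R.from_matrix(R0.T@Rt).as_rotvec().round(2),'stand rot',R.from_matrix(R0.T@pose_stand(k,.07,sg)[1]).as_rotvec().round(2))
g,Rt=pose_board('L',.25,1);rows(g,Rt)
g,Rt=pose_board('L',.25,-1);rows(g,Rt)
E
```

```text
t 0.1 tcp [0.227  0.5008 0.404 ] grasp [0.2269 0.5005 0.237 ] X [-0.001 -0.001 -1.   ] Y [ 0.413  0.911 -0.002] F [0.33 0.41 0.02] open 0.0931 j [ 0.94  0.26  1.54  0.    1.35 -0.2 ]
L 1 [0.623 0.207 0.16 ] rot [ 0.9  -0.11  0.23] stand rot [2.46 0.11 0.31]
L -1 [0.623 0.207 0.16 ] rot [-2.22 -0.28 -0.14] stand rot [-0.66 -0.24  0.08]
M 1 [ 0.58  -0.009  0.16 ] rot [ 1.1  -0.14  0.23] stand rot [2.65 0.08 0.33]
M -1 [ 0.58  -0.009  0.16 ] rot [-2.03 -0.26 -0.16] stand rot [-0.47 -0.25  0.06]
R 1 [ 0.6   -0.208  0.16 ] rot [ 1.12 -0.14  0.22] stand rot [2.68 0.08 0.34]
R -1 [ 0.6   -0.208  0.16 ] rot [-2.   -0.25 -0.16] stand rot [-0.44 -0.25  0.06]
n 20 dist 0.4558 rot [ 0.9   -0.113  0.234] per row rot [ 0.3   -0.038  0.078]
[0.0, -0.29, 0.87], [0.0, -0.25, 0.88], [0.0, -0.21, 0.89], [0.01, -0.17, 0.9], [0.01, -0.13, 0.9], [0.01, -0.09, 0.91], [0.02, -0.04, 0.91], [0.02, -0.0, 0.91], [0.03, 0.04, 0.91], [0.03, 0.08, 0.91], [0.04, 0.12, 0.9], [0.05, 0.16, 0.9], [0.05, 0.2, 0.89], [0.06, 0.24, 0.88], [0.07, 0.27, 0.87], [0.08, 0.31, 0.85], [0.09, 0.35, 0.84], [0.1, 0.39, 0.82], [0.11, 0.42, 0.8], [0.11, 0.46, 0.78], 
n 20 dist 0.4558 rot [-2.222 -0.281 -0.135] per row rot [-0.741 -0.094 -0.045]
[0.0, -0.29, 0.87], [0.01, -0.38, 0.83], [0.03, -0.47, 0.78], [0.04, -0.55, 0.72], [0.06, -0.63, 0.66], [0.07, -0.7, 0.58], [0.08, -0.76, 0.5], [0.09, -0.81, 0.41], [0.1, -0.85, 0.32], [0.11, -0.88, 0.22], [0.12, -0.9, 0.12], [0.13, -0.9, 0.02], [0.14, -0.9, -0.08], [0.14, -0.88, -0.18], [0.14, -0.86, -0.28], [0.14, -0.82, -0.38], [0.14, -0.77, -0.47], [0.14, -0.71, -0.55], [0.14, -0.65, -0.63], [0.13, -0.57, -0.7],
```

Emit:
send_rows(
  dp=[
    [0, -0.29, 0.87],
    [0, -0.25, 0.88],
    [0, -0.21, 0.89],
    [0.01, -0.17, 0.9],
    [0.01, -0.13, 0.9],
  ],
  rotation=[
    [0.3, -0.04, 0.08],
    [0.3, -0.04, 0.08],
    [0.3, -0.04, 0.08],
    [0.3, -0.04, 0.08],
    [0.3, -0.04, 0.08],
  ],
  jaw=0.5,
)

```text
time: 0.6
tool_pos: [0.3114, 0.4224, 0.4044]
orientation: [0.549, 1.467, -0.467]
force: [0.4, -0.3, -0.2]
opening: 0.0574
```

Emit:
send_rows(
  dp=[
    [0.01, -0.09, 0.91],
    [0.02, -0.04, 0.91],
    [0.02, 0, 0.91],
    [0.03, 0.04, 0.91],
    [0.03, 0.08, 0.91],
  ],
  rotation=[
    [0.3, -0.04, 0.08],
    [0.3, -0.04, 0.08],
    [0.3, -0.04, 0.08],
    [0.3, -0.04, 0.08],
    [0.3, -0.04, 0.08],
  ],
)

```text
time: 1.1
tool_pos: [0.3954, 0.3453, 0.405]
orientation: [0.759, 1.374, -0.594]
force: [0.1, 0.4, 0.0]
opening: 0.0467
```

Emit:
send_rows(
  dp=[
    [0.04, 0.12, 0.9],
    [0.05, 0.16, 0.9],
    [0.05, 0.2, 0.89],
    [0.06, 0.24, 0.88],
    [0.07, 0.27, 0.87],
  ],
  rotation=[
    [0.3, -0.04, 0.08],
    [0.3, -0.04, 0.08],
    [0.3, -0.04, 0.08],
    [0.3, -0.04, 0.08],
    [0.3, -0.04, 0.08],
  ],
)

```text
time: 1.6
tool_pos: [0.4795, 0.2681, 0.4056]
orientation: [0.965, 1.266, -0.718]
force: [-0.1, -0.2, -0.8]
opening: 0.0466
```

Emit:
send_rows(
  dp=[
    [0.08, 0.31, 0.85],
    [0.09, 0.35, 0.84],
    [0.1, 0.39, 0.82],
    [0.11, 0.42, 0.8],
    [0.11, 0.46, 0.78],
  ],
  rotation=[
    [0.3, -0.04, 0.08],
    [0.3, -0.04, 0.08],
    [0.3, -0.04, 0.08],
    [0.3, -0.04, 0.08],
    [0.3, -0.04, 0.08],
  ],
)

```text
time: 2.1
tool_pos: [0.5634, 0.191, 0.406]
orientation: [1.166, 1.142, -0.837]
force: [0.3, -0.1, -1.0]
opening: 0.0467
```

```bash
python3 - <<'E'
from plan import *
show();g,Rt=pose_board('L',.25,1);print(g,Rt.T[:2].round(3));rows(g,Rt)
g,Rt=pose_board('L',.168,1);rows(g,Rt)
E
```

```text
t 2.1 tcp [0.5634 0.191  0.406 ] grasp [0.6049 0.2006 0.2445] X [ 0.249  0.058 -0.967] Y [0.939 0.228 0.256] F [ 0.31 -0.08 -0.96] open 0.0467 j [ 0.13  0.26  1.55  0.03  1.08 -0.12]
[0.60242178 0.20179786 0.24222811] [[ 0.24   0.059 -0.969]
 [ 0.941  0.23   0.247]]
n 1 dist 0.0024 rot [-0.002  0.003 -0.008] per row rot [-0.012  0.02  -0.057]
[0.07, -0.05, -0.05], 
n 4 dist 0.0837 rot [-0.002  0.003 -0.008] per row rot [-0.003  0.005 -0.014]
[0.84, -0.02, -0.01], [0.84, -0.02, -0.01], [0.84, -0.02, -0.01], [0.84, -0.01, -0.01],
```

Emit:
send_rows(
  dp=[
    [0.85, -0.03, -0.02],
    [0.85, -0.02, -0.01],
    [0.85, -0.02, -0.01],
    [0.8, 0, 0],
    [0, 0, 0],
  ],
  rotation=[
    [0, 0.01, -0.03],
    [0, 0.01, -0.03],
    [0, 0, 0],
    [0, 0, 0],
    [0, 0, 0],
  ],
  jaw=0.25,
)

```text
time: 2.6
tool_pos: [0.5806, 0.197, 0.3214]
orientation: [1.159, 1.155, -0.846]
force: [-1.0, 0.3, -0.1]
opening: 0.0232
```

```bash
python3 - <<'E'
from plan import *
show();g,Rt=pose_board('L',.168,1);print(g);rows(g,Rt);snap('s1')
a,_=load('s1','scene');cv2.imwrite('pics/s1z.png',cv2.resize(a[180:360,330:510],None,fx=3.3,fy=3.3))
E
```

```text
t 2.6 tcp [0.5806 0.197  0.3214] grasp [0.6197 0.2067 0.1593] X [ 0.234  0.058 -0.971] Y [0.943 0.231 0.241] F [-1.05  0.3  -0.1 ] open 0.0232 j [ 0.14  0.37  1.61  0.03  0.92 -0.12]
[0.62212744 0.20662016 0.16277729]
n 1 dist 0.0035 rot [-0.    -0.001  0.007] per row rot [-0.001 -0.005  0.045]
[-0.11, 0.08, 0.02],
```

View pics/s1z.png

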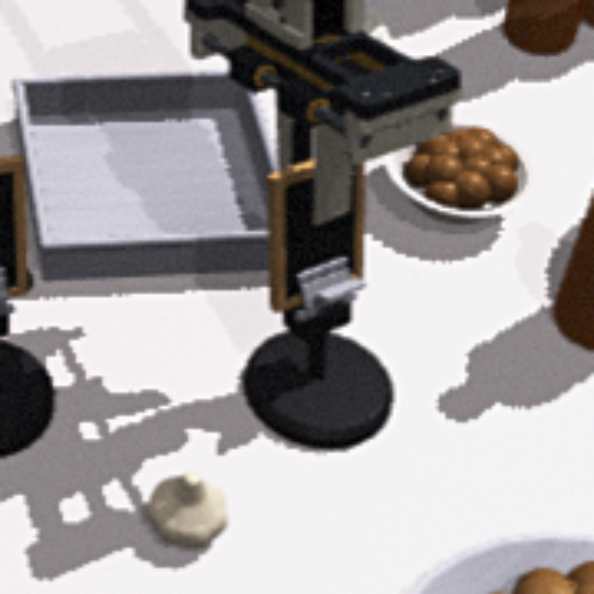

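The fingers straddle the left stand's board, with the tips well above its clip. I'll nudge to centre and close gently.

Emit:
send_rows(
  dp=[
    [-0.1, 0.08, 0.02],
    [0, 0, 0],
  ],
  rotation=[
    [0, 0, 0.04],
    [0, 0, 0],
  ],
)

```text
time: 2.9
tool_pos: [0.5833, 0.1971, 0.3299]
orientation: [1.166, 1.144, -0.834]
force: [0.2, 1.1, -0.3]
opening: 0.0231
```

Emit:
send_rows(
  dp=[
    [0, 0, 0],
    [0, 0, 0],
    [0, 0, 0],
    [0, 0, 0],
    [0, 0, 0],
  ],
  rotation=[
    [0, 0, 0],
    [0, 0, 0],
    [0, 0, 0],
    [0, 0, 0],
    [0, 0, 0],
  ],
  jaw=0,
  grip_force=12,
)

```text
time: 3.4
tool_pos: [0.5822, 0.1969, 0.3283]
orientation: [1.164, 1.147, -0.837]
force: [-4.5, -2.1, 5.1]
opening: 0.0091
```

```bash
python3 - <<'E'
from plan import *
show()
E
```

```text
t 3.4 tcp [0.5822 0.1969 0.3283] grasp [0.6231 0.2069 0.1666] X [ 0.245  0.06  -0.968] Y [0.94  0.23  0.252] F [-4.46 -2.05  5.06] open 0.0091 j [ 0.14  0.36  1.6   0.03  0.92 -0.12]
```

Emit:
send_rows(
  dp=[
    [-0.04, -0.03, 0],
    [0, 0, 0],
    [0, 0, 0],
  ],
  rotation=[
    [0, 0, 0],
    [0, 0, 0],
    [0, 0, 0],
  ],
)

```text
time: 3.7
tool_pos: [0.5815, 0.1968, 0.3282]
orientation: [1.164, 1.148, -0.837]
force: [-3.4, -0.6, -0.7]
opening: 0.0082
```

```bash
cat >> plan.py <<'E'
def tug():
    p,Rm,s=cur();F=np.array(s['force']);print('t',round(s['time'],2),'grasp',(p+Rm[:,0]*.167).round(4),'F tool',(Rm.T@F).round(2),'open',round(s['opening'],4))
E
python3 -c "from plan import *;tug()"
```

```text
t 3.7 grasp [0.6223 0.2068 0.1666] F tool [-0.23 -3.49 -0.18] open 0.0082
```

Emit:
send_rows(
  dp=[
    [0, -0.06, 0],
    [-0.02, 0, 0],
    [0, 0, 0],
  ],
  rotation=[
    [0, 0, 0],
    [0, 0, 0],
    [0, 0, 0],
  ],
)

```text
time: 4.0
tool_pos: [0.5803, 0.1964, 0.3285]
orientation: [1.165, 1.147, -0.837]
force: [-2.4, -1.0, -2.7]
opening: 0.0079
```

```bash
python3 -c "from plan import *;tug()"
```

```text
t 4.0 grasp [0.6213 0.2065 0.1669] F tool [ 2.01 -3.17  0.37] open 0.0079
```

Emit:
send_rows(
  dp=[
    [-0.02, 0, 0],
    [0, 0, 0],
  ],
  rotation=[
    [0, 0, 0],
    [0, 0, 0],
  ],
)

```text
time: 4.2
tool_pos: [0.5802, 0.1964, 0.3293]
orientation: [1.165, 1.146, -0.836]
force: [-2.6, -0.1, -2.6]
opening: 0.0085
```

```bash
python3 -c "from plan import *;tug()"
```

```text
t 4.2 grasp [0.6213 0.2065 0.1677] F tool [ 1.83 -3.11 -0.52] open 0.0085
```

Emit:
send_rows(
  dp=[
    [-0.04, -0.03, 0],
    [-0.04, -0.03, 0],
    [0, 0, 0],
  ],
  rotation=[
    [0, 0, 0],
    [0, 0, 0],
    [0, 0, 0],
  ],
)

```text
time: 4.5
tool_pos: [0.5783, 0.1959, 0.3312]
orientation: [1.165, 1.146, -0.836]
force: [-3.2, -0.4, -1.8]
opening: 0.0079
```

```bash
python3 -c "from plan import *;tug()"
```

```text
t 4.5 grasp [0.6195 0.206  0.1696] F tool [ 0.92 -3.6  -0.4 ] open 0.0079
```

```bash
python3 - <<'E'
from plan import *
snap('s2')
a,_=load('s2','scene');cv2.imwrite('pics/s2z.png',cv2.resize(a[200:330,380:480],None,fx=5,fy=4.6,interpolation=cv2.INTER_CUBIC))
E
```

```text
(no output)
```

View pics/s2z.png

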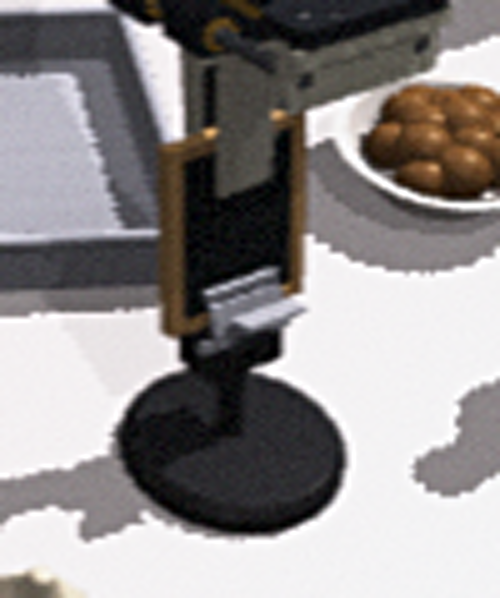

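Emit:
send_rows(
  dp=[
    [-0.06, -0.03, 0],
    [-0.06, -0.03, 0],
    [-0.06, 0, 0],
    [0, 0, 0],
  ],
  rotation=[
    [0, 0, 0],
    [0, 0, 0],
    [0, 0, 0],
    [0, 0, 0],
  ],
)

```text
time: 5.0
tool_pos: [0.5759, 0.1953, 0.3353]
orientation: [1.165, 1.146, -0.836]
force: [-3.1, -0.3, -0.5]
opening: 0.0081
```

```bash
python3 - <<'E'
from plan import *
tug();snap('s3')
a,_=load('s3','scene');b,_=load('s1','scene')
f=lambda a:cv2.resize(a[200:330,380:460],None,fx=4.6,fy=4.6,interpolation=cv2.INTER_CUBIC)
cv2.imwrite('pics/s3z.png',np.hstack([f(b),f(a)]))
E
```

```text
t 5.0 grasp [0.6171 0.2054 0.1738] F tool [-0.33 -3.07 -0.46] open 0.0081
```

View pics/s3z.png

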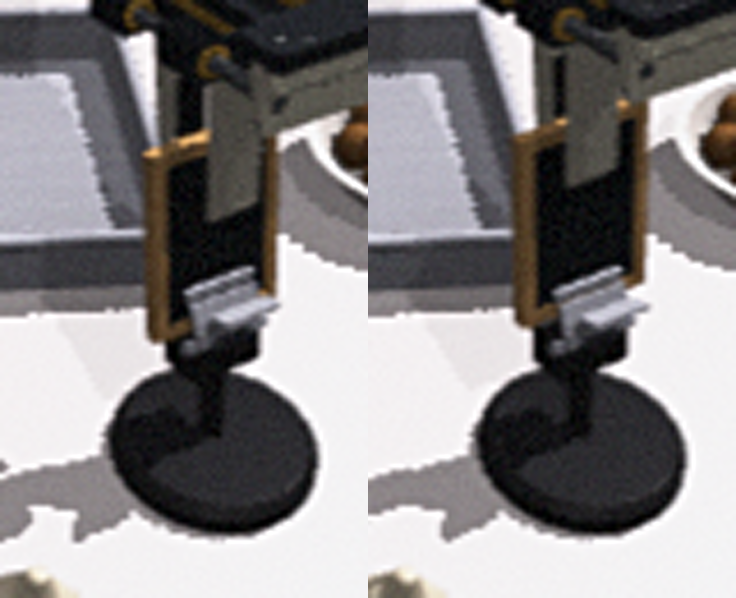

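The left stand's board has risen in its clip: its lower corner moved from row 340 to about 325 while the clip and base stayed put. The pull was only about 2 N, so this is the tired one. I'll pull it free along the lean.

Emit:
send_rows(
  dp=[
    [-0.3, -0.01, 0],
    [-0.3, 0, 0],
    [-0.3, 0, 0],
    [-0.3, 0, 0],
    [-0.3, 0, 0],
  ],
  rotation=[
    [0, 0, 0],
    [0, 0, 0],
    [0, 0, 0],
    [0, 0, 0],
    [0, 0, 0],
  ],
  grip_force=18,
)

```text
time: 5.6
tool_pos: [0.5665, 0.193, 0.3725]
orientation: [1.166, 1.145, -0.835]
force: [1.1, -0.2, -0.6]
opening: 0.0079
```

Emit:
send_rows(
  dp=[
    [-0.6, 0, 0],
    [-0.6, 0, 0],
    [-0.6, 0, 0],
    [-0.6, 0, 0],
    [0, 0, 0],
  ],
  rotation=[
    [0, 0, 0],
    [0, 0, 0],
    [0, 0, 0],
    [0, 0, 0],
    [0, 0, 0],
  ],
)

```text
time: 6.1
tool_pos: [0.5518, 0.1894, 0.4323]
orientation: [1.167, 1.142, -0.832]
force: [0.5, -0.2, -0.1]
opening: 0.0076
```

```bash
python3 - <<'E'
from plan import *
show();tug();snap('s4')
E
cat > boardfit.py <<'E'
from meas import *
E
```

```text
t 6.1 tcp [0.5518 0.1894 0.4323] grasp [0.5938 0.1996 0.271 ] X [ 0.252  0.061 -0.966] Y [0.938 0.23  0.259] F [ 0.48 -0.23 -0.06] open 0.0076 j [ 0.13  0.22  1.53  0.03  1.13 -0.12]
t 6.1 grasp [0.5938 0.1996 0.271 ] F tool [0.16 0.38 0.34] open 0.0076
```

View pics/s4_scene.png

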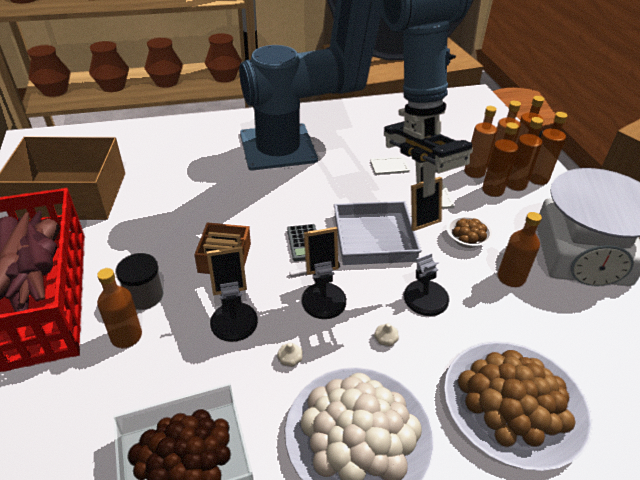

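```bash
python3 - <<'E'
from meas import *
from plan import cur
p,Rm,s=cur();C=clouds('s4');col,P=C['scene']
L=(P-p)@Rm-np.array([.167,0,0])
m=(np.abs(L[:,1])<.008)&(np.abs(L[:,2])<.05)&(L[:,0]>.025)&(L[:,0]<.12)
q=L[m];print(m.sum(),'y med',np.median(q[:,1]))
r=cv2.minAreaRect((q[:,[2,0]]*1000).astype(np.float32));print(r)
for lo in(.03,.045,.06,.075):
    w=q[(q[:,0]>lo)&(q[:,0]<lo+.01)];print(lo,np.percentile(w[:,2],[1,99]).round(4),np.median(w[:,1]).round(4))
print('bottom by z bins',[np.percentile(q[np.abs(q[:,2]-z)<.006][:,0],99).round(4) for z in(-.024,-.012,0,.012,.024)])
E
```

```text
830 y med 0.0045759696368983145
((-2.9845046997070312, 56.831050872802734), (62.98069763183594, 75.03418731689453), 88.90850067138672)
0.03 [-0.0401  0.0333] 0.0046
0.045 [-0.0386  0.0324] 0.0045
0.06 [-0.0369  0.0331] 0.0047
0.075 [-0.0372  0.0338] 0.005
bottom by z bins [np.float64(0.0875), np.float64(0.0864), np.float64(0.0854), np.float64(0.0868), np.float64(0.0873)]
```

```bash
cat >> plan.py <<'E'
SLOT=np.array([.4098,-.195]);SY=-.33
def pose_slot(z,dx=0,dy=0,tilt=0):
    d=np.array([np.cos(SY),np.sin(SY),0]);yy=np.array([-d[1],d[0],0]);X=np.array([0,0,-1.]);
    return np.r_[SLOT,z]+dx*d+dy*yy,np.c_[X,d,np.cross(X,d)]
E
python3 - <<'E'
from plan import *
g,Rt=pose_slot(.23,0,-.0025);print(g);rows(g,Rt)
E
```

```text
[ 0.40898989 -0.19736511  0.23      ]
n 18 dist 0.4134 rot [ 0.567 -0.073 -0.251] per row rot [ 0.21  -0.027 -0.093]
[-0.06, -0.51, 0.76], [-0.05, -0.49, 0.78], [-0.04, -0.47, 0.79], [-0.03, -0.44, 0.81], [-0.02, -0.42, 0.82], [-0.01, -0.39, 0.83], [-0.0, -0.36, 0.84], [0.0, -0.34, 0.85], [0.01, -0.31, 0.86], [0.02, -0.28, 0.87], [0.03, -0.25, 0.88], [0.03, -0.23, 0.89], [0.04, -0.2, 0.9], [0.05, -0.17, 0.9], [0.05, -0.14, 0.91], [0.06, -0.11, 0.91], [0.06, -0.08, 0.91], [0.07, -0.05, 0.91],
```

Emit:
send_rows(
  dp=[
    [-0.06, -0.51, 0.76],
    [-0.05, -0.49, 0.78],
    [-0.04, -0.47, 0.79],
    [-0.03, -0.44, 0.81],
    [-0.02, -0.42, 0.82],
  ],
  rotation=[
    [0.21, -0.03, -0.09],
    [0.21, -0.03, -0.09],
    [0.21, -0.03, -0.09],
    [0.21, -0.03, -0.09],
    [0.21, -0.03, -0.09],
  ],
)

```text
time: 6.7
tool_pos: [0.5115, 0.0809, 0.4189]
orientation: [1.248, 1.123, -1.006]
force: [-0.2, 0.6, 0.1]
opening: 0.0079
```

Emit:
send_rows(
  dp=[
    [-0.01, -0.39, 0.83],
    [0, -0.36, 0.84],
    [0, -0.34, 0.85],
    [0.01, -0.31, 0.86],
    [0.02, -0.28, 0.87],
  ],
  rotation=[
    [0.21, -0.03, -0.09],
    [0.21, -0.03, -0.09],
    [0.21, -0.03, -0.09],
    [0.21, -0.03, -0.09],
    [0.21, -0.03, -0.09],
  ],
)

```text
time: 7.2
tool_pos: [0.472, -0.0261, 0.4102]
orientation: [1.328, 1.091, -1.175]
force: [-0.2, -1.2, -1.0]
opening: 0.0079
```

Emit:
send_rows(
  dp=[
    [0.03, -0.25, 0.88],
    [0.03, -0.23, 0.89],
    [0.04, -0.2, 0.9],
    [0.05, -0.17, 0.9],
    [0.05, -0.14, 0.91],
  ],
  rotation=[
    [0.21, -0.03, -0.09],
    [0.21, -0.03, -0.09],
    [0.21, -0.03, -0.09],
    [0.21, -0.03, -0.09],
    [0.21, -0.03, -0.09],
  ],
)

```text
time: 7.7
tool_pos: [0.4323, -0.1336, 0.4017]
orientation: [1.404, 1.052, -1.345]
force: [0.4, -0.2, -1.0]
opening: 0.008
```

Emit:
send_rows(
  dp=[
    [0.06, -0.11, 0.91],
    [0.06, -0.08, 0.91],
    [0.07, -0.05, 0.91],
    [0, 0, 0],
    [0, 0, 0],
  ],
  rotation=[
    [0.21, -0.03, -0.09],
    [0.21, -0.03, -0.09],
    [0.21, -0.03, -0.1],
    [0, 0, 0],
    [0, 0, 0],
  ],
)

```text
time: 8.2
tool_pos: [0.409, -0.1972, 0.3968]
orientation: [1.447, 1.026, -1.448]
force: [-0.7, -0.8, -0.4]
opening: 0.0078
```

```bash
python3 - <<'E'
from plan import *
show();g,Rt=pose_slot(.14,0,-.0025);rows(g,Rt);snap('s5')
a,_=load('s5','scene');b,_=load('s5','top')
f=lambda a:cv2.resize(a,(400,400),interpolation=cv2.INTER_CUBIC)
cv2.imwrite('pics/s5z.png',np.hstack([f(a[140:280,150:290]),f(b[150:290,320:460])]))
E
```

```text
t 8.2 tcp [ 0.409  -0.1972  0.3968] grasp [ 0.4096 -0.1982  0.2298] X [ 0.004 -0.006 -1.   ] Y [ 0.945 -0.326  0.006] F [-0.72 -0.81 -0.42] open 0.0078 j [-0.69  0.09  1.77 -0.    1.28 -0.36]
n 4 dist 0.0898 rot [-0.002  0.005 -0.005] per row rot [-0.003  0.008 -0.009]
[0.9, -0.0, -0.0], [0.9, -0.0, -0.0], [0.9, -0.0, -0.0], [0.9, -0.0, 0.0],
```

View pics/s5z.png

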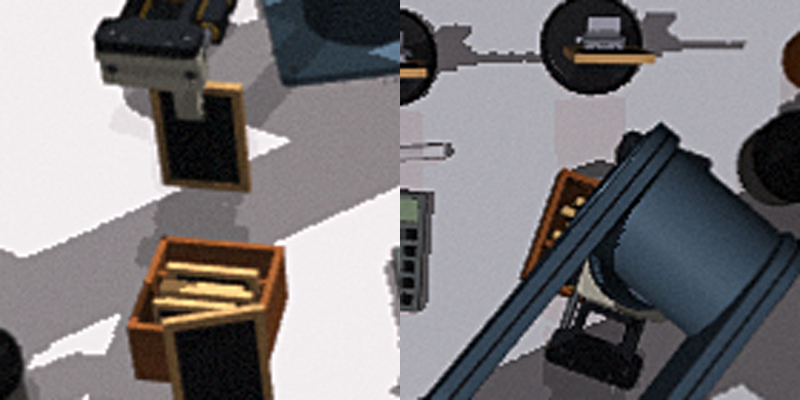

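The board hangs vertical over the front slot, parallel to the files. Lowering it.

Emit:
send_rows(
  dp=[
    [0.9, 0, 0],
    [0.9, 0, 0],
    [0.9, 0, 0],
    [0.9, 0, 0],
    [0, 0, 0],
  ],
  rotation=[
    [0, 0, 0],
    [0, 0.03, -0.03],
    [0, 0, 0],
    [0, 0, 0],
    [0, 0, 0],
  ],
)

```text
time: 8.8
tool_pos: [0.4086, -0.1958, 0.3051]
orientation: [1.448, 1.038, -1.449]
force: [-0.4, 0.4, -1.0]
opening: 0.0078
```

```bash
python3 - <<'E'
from plan import *
show();snap('s6')
a,_=load('s6','scene');b,_=load('s6','top')
f=lambda a:cv2.resize(a,(400,400),interpolation=cv2.INTER_CUBIC)
cv2.imwrite('pics/s6z.png',np.hstack([f(a[180:280,180:280]),f(b[180:280,330:430])]))
E
```

```text
t 8.8 tcp [ 0.4086 -0.1958  0.3051] grasp [ 0.4082 -0.1955  0.1381] X [-0.003  0.002 -1.   ] Y [ 0.946 -0.324 -0.003] F [-0.35  0.38 -0.99] open 0.0078 j [-0.69  0.18  1.9  -0.    1.06 -0.36]
```

View pics/s6z.png

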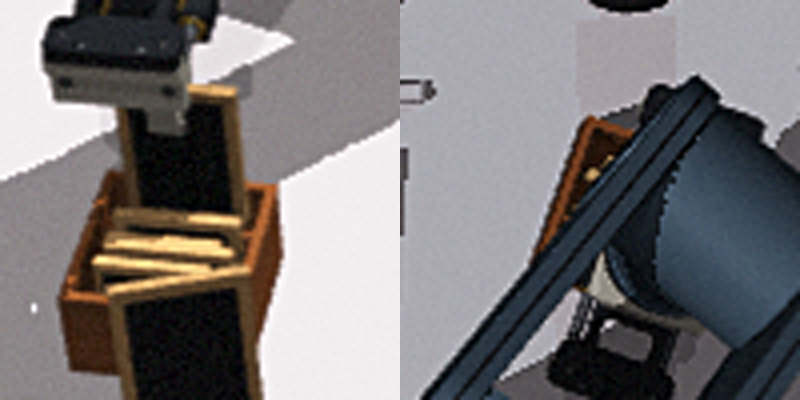

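The board's lower edge is inside the slot, with no contact force.

Emit:
send_rows(
  dp=[
    [0.5, 0, 0],
    [0.5, 0, 0],
    [0.3, 0, 0],
    [0.1, 0, 0],
    [0, 0, 0],
  ],
  rotation=[
    [0, 0, 0],
    [0, 0, 0],
    [0, 0, 0],
    [0, 0, 0],
    [0, 0, 0],
  ],
)

```text
time: 9.4
tool_pos: [0.4096, -0.1976, 0.273]
orientation: [1.448, 1.031, -1.448]
force: [-0.5, 0.2, -0.3]
opening: 0.008
```

```bash
python3 -c "from plan import *;show()"
```

```text
t 9.4 tcp [ 0.4096 -0.1976  0.273 ] grasp [ 0.4099 -0.1979  0.106 ] X [ 0.002 -0.002 -1.   ] Y [ 0.946 -0.325  0.003] F [-0.47  0.17 -0.28] open 0.008 j [-0.7   0.23  1.94 -0.    0.97 -0.36]
```

Emit:
send_rows(
  dp=[
    [0.1, 0, 0],
    [0.08, 0, 0],
    [0, 0, 0],
  ],
  rotation=[
    [0, 0, 0],
    [0, 0, 0],
    [0, 0, 0],
  ],
)

```text
time: 9.7
tool_pos: [0.4094, -0.1975, 0.268]
orientation: [1.448, 1.031, -1.448]
force: [-0.5, 0.4, -0.4]
opening: 0.0079
```

Emit:
send_rows(
  dp=[
    [0.06, 0, 0],
    [0, 0, 0],
  ],
  rotation=[
    [0, 0, 0],
    [0, 0, 0],
  ],
)

```text
time: 9.9
tool_pos: [0.4093, -0.1975, 0.2664]
orientation: [1.448, 1.032, -1.448]
force: [-0.3, -0.4, -1.0]
opening: 0.0076
```

```bash
python3 -c "from plan import *;show()"
```

```text
t 9.9 tcp [ 0.4093 -0.1975  0.2664] grasp [ 0.4096 -0.1978  0.0994] X [ 0.001 -0.002 -1.   ] Y [ 0.946 -0.325  0.002] F [-0.29 -0.38 -0.99] open 0.0076 j [-0.7   0.24  1.94 -0.    0.96 -0.36]
```

Emit:
send_rows(
  dp=[
    [0.04, 0, 0],
    [0.04, 0, 0],
    [0, 0, 0],
  ],
  rotation=[
    [0, 0, 0],
    [0, 0, 0],
    [0, 0, 0],
  ],
)

```text
time: 10.2
tool_pos: [0.4093, -0.1975, 0.2644]
orientation: [1.448, 1.032, -1.448]
force: [0.1, -0.2, -1.4]
opening: 0.0077
```

Emit:
send_rows(
  dp=[
    [0.04, 0, 0],
    [0, 0, 0],
  ],
  rotation=[
    [0, 0, 0],
    [0, 0, 0],
  ],
)

```text
time: 10.4
tool_pos: [0.4094, -0.1976, 0.2637]
orientation: [1.448, 1.031, -1.448]
force: [0.1, 0.0, 1.3]
opening: 0.0078
```

Contact with the slot floor, shown by a force jump of about 2.7 N upward. I'll release and rise.

Emit:
send_rows(
  dp=[
    [0, 0, 0],
    [0, 0, 0],
    [0, 0, 0],
    [0, 0, 0],
  ],
  rotation=[
    [0, 0, 0],
    [0, 0, 0],
    [0, 0, 0],
    [0, 0, 0],
  ],
  jaw=0.3,
)

```text
time: 10.8
tool_pos: [0.4094, -0.1976, 0.2635]
orientation: [1.448, 1.031, -1.448]
force: [-0.3, 0.3, -0.1]
opening: 0.0276
```

Emit:
send_rows(
  dp=[
    [-0.3, 0, 0],
    [-0.6, 0, 0],
    [-1, 0, 0],
    [-1, 0, 0],
    [-1, 0, 0],
  ],
  rotation=[
    [0, 0, 0],
    [0, 0, 0],
    [0, 0, 0],
    [0, 0, 0],
    [0, 0, 0],
  ],
)

```text
time: 11.3
tool_pos: [0.4091, -0.1973, 0.3625]
orientation: [1.448, 1.031, -1.448]
force: [1.4, -0.0, -0.7]
opening: 0.0279
```

Emit:
send_rows(
  dp=[
    [-1, 0, 0],
    [-1, 0, 0],
  ],
  rotation=[
    [0, 0, 0],
    [0, 0, 0],
  ],
)

```text
time: 11.5
tool_pos: [0.4089, -0.1971, 0.4127]
orientation: [1.448, 1.031, -1.448]
force: [0.7, -0.1, -0.1]
opening: 0.0283
```

```bash
python3 - <<'E'
from plan import *
show();snap('s7')
a,_=load('s7','scene');b,_=load('s7','top')
f=lambda a:cv2.resize(a,(400,400),interpolation=cv2.INTER_CUBIC)
cv2.imwrite('pics/s7z.png',np.hstack([f(a[180:280,180:280]),f(a[200:340,360:500])]))
g,Rt=pose_stand('L',.175,1);rows(g,Rt)
g,Rt=pose_stand('L',.175,-1);rows(g,Rt)
E
python3 meas.py s7
```

```text
t 11.5 tcp [ 0.4089 -0.1971  0.4127] grasp [ 0.4093 -0.1975  0.2457] X [ 0.002 -0.002 -1.   ] Y [ 0.946 -0.325  0.003] F [ 0.74 -0.09 -0.09] open 0.0283 j [-0.7   0.08  1.74 -0.    1.32 -0.36]
n 19 dist 0.4375 rot [0.996 0.228 0.115] per row rot [0.349 0.08  0.04 ]
[0.17, 0.07, -0.9], [0.18, 0.02, -0.9], [0.19, -0.03, -0.9], [0.21, -0.08, -0.89], [0.22, -0.12, -0.89], [0.23, -0.17, -0.88], [0.23, -0.22, -0.86], [0.24, -0.27, -0.85], [0.25, -0.31, -0.83], [0.26, -0.36, -0.81], [0.27, -0.4, -0.79], [0.27, -0.44, -0.76], [0.28, -0.48, -0.73], [0.29, -0.52, -0.7], [0.29, -0.56, -0.67], [0.29, -0.6, -0.64], [0.3, -0.63, -0.6], [0.3, -0.66, -0.57], [0.3, -0.69, -0.53], 
n 19 dist 0.4375 rot [-2.128 -0.134  0.266] per row rot [-0.747 -0.047  0.093]
[0.17, 0.07, -0.9], [0.17, 0.17, -0.89], [0.17, 0.26, -0.87], [0.16, 0.36, -0.83], [0.16, 0.44, -0.79], [0.16, 0.53, -0.74], [0.17, 0.6, -0.67], [0.17, 0.67, -0.6], [0.18, 0.73, -0.53], [0.19, 0.79, -0.44], [0.19, 0.83, -0.35], [0.2, 0.86, -0.26], [0.21, 0.88, -0.16], [0.23, 0.89, -0.07], [0.24, 0.89, 0.03], [0.25, 0.88, 0.13], [0.26, 0.85, 0.22]
[... 177 characters left out ...]
ty slice.
  c=q.mean(0);w,V=np.linalg.eigh(np.cov((q-c).T));nrm=V[:,0];d=(q-c)@nrm;q=q[np.abs(d)<max(.004,0*d.std())]
  ret = um.true_divide(
  avg = a.mean(axis, **keepdims_kw)
meas.py:24: RuntimeWarning: Degrees of freedom <= 0 for slice
  c=q.mean(0);w,V=np.linalg.eigh(np.cov((q-c).T));nrm=V[:,0];d=(q-c)@nrm;q=q[np.abs(d)<max(.004,0*d.std())]
  c *= np.true_divide(1, fact)
  c *= np.true_divide(1, fact)
Traceback (most recent call last):
  File "meas.py", line 24, in <module>
    c=q.mean(0);w,V=np.linalg.eigh(np.cov((q-c).T));nrm=V[:,0];d=(q-c)@nrm;q=q[np.abs(d)<max(.004,0*d.std())]
                    ~~~~~~~~~~~~~~^^^^^^^^^^^^^^^^^
numpy.linalg.LinAlgError: Eigenvalues did not converge
```

View pics/s7z.png

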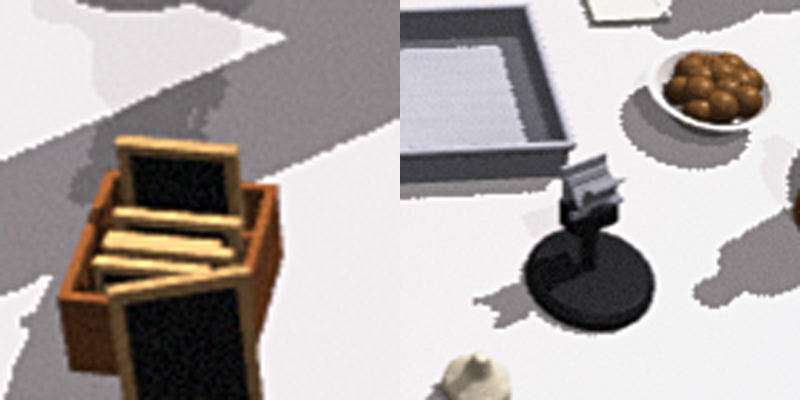

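Board A stands in the slot, visible at (180,170), leaning slightly on a wall. The empty left stand hasn't moved. Next I'll check its yaw and go to it.

```bash
python3 - <<'E'
from meas import *
from plan import *
C=clouds('s7')
for n in C:
    col,P=C[n];m=(np.hypot(P[:,0]-.645,P[:,1]-.212)<.05)&(P[:,2]>.085)&(P[:,2]<.125)
    q=P[m];t=q[q[:,2]>.100]
    cc=t[:,:2].mean(0);w,V=np.linalg.eigh(np.cov((t[:,:2]-cc).T));e=V[:,1]*np.sign(V[1,1]);print(n,m.sum(),len(t),'jaw top ctr',cc.round(4),'yaw',np.arctan2(-e[0],e[1]).round(3),w,q[:,2].max())
u=Rz(.24)@[-np.sin(B),0,np.cos(B)];print('axis at .11',np.array([.6622,.2168,0])+u*.11)
ST['L']=((.6622,.2168),.24)
g,Rt=pose_stand('L',.22,1);rows(g,Rt)
E
```

```text
top 163 69 jaw top ctr [0.6492 0.2141] yaw -1.562 [9.29616571e-05 1.49131921e-04] 0.11265858471646273
scene 276 100 jaw top ctr [0.6383 0.2126] yaw -1.098 [0.0001245  0.00016697] 0.10939884127620869
axis at .11 [0.63576559 0.21033106 0.10658037]
n 19 dist 0.4248 rot [0.996 0.228 0.115] per row rot [0.349 0.08  0.04 ]
[0.08, 0.05, -0.89], [0.09, 0.0, -0.89], [0.1, -0.05, -0.89], [0.11, -0.09, -0.88], [0.12, -0.14, -0.87], [0.13, -0.19, -0.86], [0.14, -0.23, -0.85], [0.15, -0.28, -0.84], [0.16, -0.32, -0.82], [0.17, -0.36, -0.8], [0.17, -0.41, -0.78], [0.18, -0.45, -0.75], [0.19, -0.49, -0.73], [0.19, -0.53, -0.7], [0.2, -0.56, -0.67], [0.2, -0.6, -0.63], [0.2, -0.63, -0.6], [0.21, -0.66, -0.56], [0.21, -0.69, -0.52],
```

Emit:
send_rows(
  dp=[
    [0.08, 0.05, -0.89],
    [0.09, 0, -0.89],
    [0.1, -0.05, -0.89],
    [0.11, -0.09, -0.88],
    [0.12, -0.14, -0.87],
  ],
  rotation=[
    [0.35, 0.08, 0.04],
    [0.35, 0.08, 0.04],
    [0.35, 0.08, 0.04],
    [0.35, 0.08, 0.04],
    [0.35, 0.08, 0.04],
  ],
  jaw=0.75,
)

```text
time: 12.1
tool_pos: [0.4509, -0.0933, 0.4002]
orientation: [1.697, 0.875, -1.574]
force: [0.7, -0.5, 0.9]
opening: 0.0634
```

Emit:
send_rows(
  dp=[
    [0.13, -0.19, -0.86],
    [0.14, -0.23, -0.85],
    [0.15, -0.28, -0.84],
    [0.16, -0.32, -0.82],
    [0.17, -0.36, -0.8],
  ],
  rotation=[
    [0.35, 0.08, 0.04],
    [0.35, 0.08, 0.04],
    [0.35, 0.08, 0.04],
    [0.35, 0.08, 0.04],
    [0.35, 0.08, 0.04],
  ],
)

```text
time: 12.6
tool_pos: [0.4928, 0.0097, 0.3898]
orientation: [1.938, 0.692, -1.684]
force: [-0.6, 0.5, -0.5]
opening: 0.0696
```

Emit:
send_rows(
  dp=[
    [0.17, -0.41, -0.78],
    [0.18, -0.45, -0.75],
    [0.19, -0.49, -0.73],
    [0.19, -0.53, -0.7],
    [0.2, -0.56, -0.67],
  ],
  rotation=[
    [0.35, 0.08, 0.04],
    [0.35, 0.08, 0.04],
    [0.35, 0.08, 0.04],
    [0.35, 0.08, 0.04],
    [0.35, 0.08, 0.04],
  ],
)

```text
time: 13.1
tool_pos: [0.5349, 0.1131, 0.3793]
orientation: [2.173, 0.479, -1.779]
force: [0.4, 0.1, -0.3]
opening: 0.0698
```

Emit:
send_rows(
  dp=[
    [0.2, -0.6, -0.63],
    [0.2, -0.63, -0.6],
    [0.21, -0.66, -0.56],
    [0.21, -0.69, -0.52],
    [0, 0, 0],
  ],
  rotation=[
    [0.35, 0.08, 0.04],
    [0.35, 0.08, 0.04],
    [0.35, 0.08, 0.04],
    [0.35, 0.08, 0.04],
    [0, 0, 0],
  ],
)

```text
time: 13.6
tool_pos: [0.5685, 0.1962, 0.3707]
orientation: [2.352, 0.291, -1.84]
force: [-0.6, 0.2, -0.4]
opening: 0.0699
```

```bash
sed -i "s/ST={'L':((.6625,.2165),.24)/ST={'L':((.6622,.2168),.23)/" plan.py; python3 - <<'E'
from plan import *
show();snap('s8')
a,_=load('s8','scene');b,_=load('s8','top')
f=lambda a:cv2.resize(a,(400,400),interpolation=cv2.INTER_CUBIC)
cv2.imwrite('pics/s8z.png',np.hstack([f(a[170:330,360:520]),f(b[90:250,160:320])]))
g,Rt=pose_stand('L',.07,1);print(g);rows(g,Rt)
E
```

```text
t 13.6 tcp [0.5685 0.1962 0.3707] grasp [0.6073 0.207  0.2086] X [ 0.233  0.065 -0.97 ] Y [ 0.237 -0.971 -0.008] F [-0.59  0.25 -0.41] open 0.0699 j [0.14 0.3  1.58 0.04 1.02 1.45]
[0.64533778 0.21285182 0.06782387]
n 7 dist 0.1465 rot [0.008 0.007 0.009] per row rot [0.008 0.007 0.009]
[0.84, 0.01, -0.02], [0.84, 0.0, -0.02], [0.84, 0.0, -0.02], [0.84, 0.0, -0.01], [0.84, 0.0, -0.01], [0.84, 0.0, -0.01], [0.84, -0.0, -0.01],
```

View pics/s8z.png

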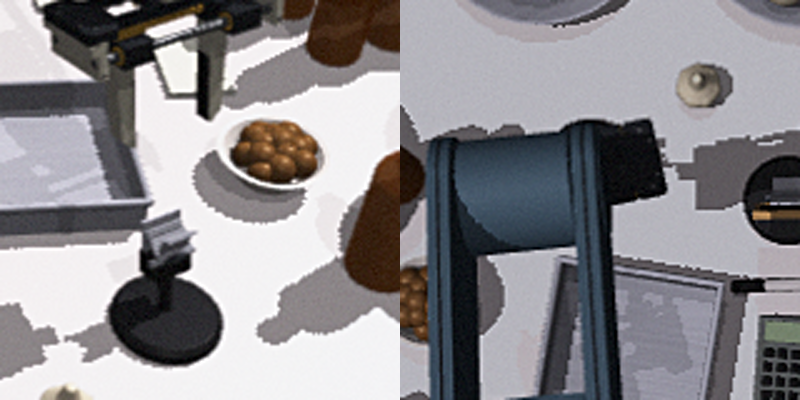

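Emit:
send_rows(
  dp=[
    [0.84, 0, -0.02],
    [0.84, 0, -0.02],
    [0.84, 0, -0.02],
    [0.84, 0, -0.01],
    [0, 0, 0],
  ],
  rotation=[
    [0.02, 0.02, 0.02],
    [0.02, 0.02, 0.02],
    [0, 0, 0],
    [0, 0, 0],
    [0, 0, 0],
  ],
)

```text
time: 14.2
tool_pos: [0.5892, 0.1985, 0.2879]
orientation: [2.356, 0.275, -1.84]
force: [-0.6, -0.6, 0.2]
opening: 0.0697
```

```bash
python3 - <<'E'
from plan import *
show();snap('s9')
a,_=load('s9','scene');b,_=load('s9','top')
f=lambda a:cv2.resize(a,(600,600),interpolation=cv2.INTER_CUBIC)
cv2.imwrite('pics/s9z.png',f(a[210:330,370:490]))
g,Rt=pose_stand('L',.07,1);print(g);rows(g,Rt)
E
```

```text
t 14.2 tcp [0.5892 0.1985 0.2879] grasp [0.6285 0.2082 0.1259] X [ 0.235  0.058 -0.97 ] Y [ 0.228 -0.974 -0.003] F [-0.64 -0.61  0.21] open 0.0697 j [0.14 0.42 1.63 0.03 0.86 1.46]
[0.64533778 0.21285182 0.06782387]
n 3 dist 0.0634 rot [-0.    -0.     0.003] per row rot [-0.    -0.     0.006]
[0.85, -0.01, -0.0], [0.85, -0.01, -0.0], [0.85, -0.01, -0.0],
```

View pics/s9z.png

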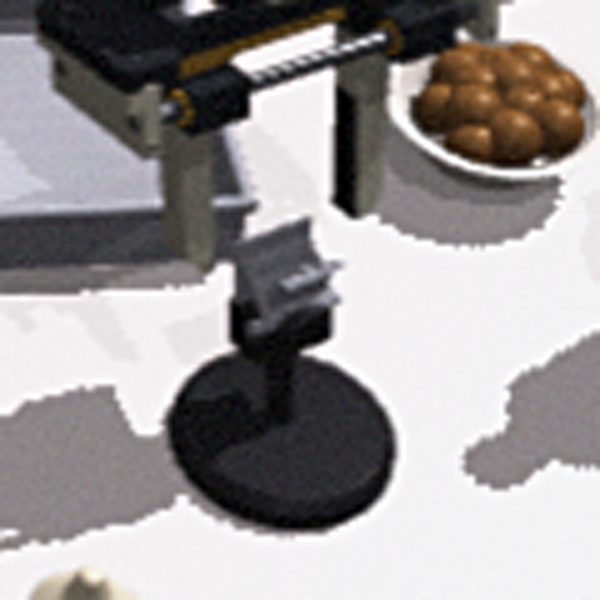

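Emit:
send_rows(
  dp=[
    [0.8, -0.01, 0],
    [0.8, -0.01, 0],
    [0.7, 0, 0],
    [0.2, 0, 0],
    [0, 0, 0],
  ],
  rotation=[
    [0, 0, 0],
    [0, 0, 0],
    [0, 0, 0],
    [0, 0, 0],
    [0, 0, 0],
  ],
)

```text
time: 14.8
tool_pos: [0.6052, 0.2038, 0.2311]
orientation: [2.362, 0.276, -1.833]
force: [-0.4, -0.0, 0.6]
opening: 0.0693
```

```bash
python3 - <<'E'
from plan import *
show();snap('s10')
a,_=load('s10','scene');b,_=load('s9','top')
f=lambda a:cv2.resize(a,(600,600),interpolation=cv2.INTER_CUBIC)
cv2.imwrite('pics/s10z.png',f(a[210:330,370:490]))
g,Rt=pose_stand('L',.07,1);rows(g,Rt)
E
```

```text
t 14.8 tcp [0.6052 0.2038 0.2311] grasp [0.6456 0.2138 0.0693] X [ 0.242  0.059 -0.969] Y [ 0.229 -0.973 -0.003] F [-0.42 -0.02  0.62] open 0.0693 j [0.14 0.51 1.64 0.04 0.74 1.46]
n 1 dist 0.0025 rot [ 0.    -0.003  0.003] per row rot [ 0.002 -0.022  0.017]
[0.09, 0.02, 0.04],
```

View pics/s10z.png

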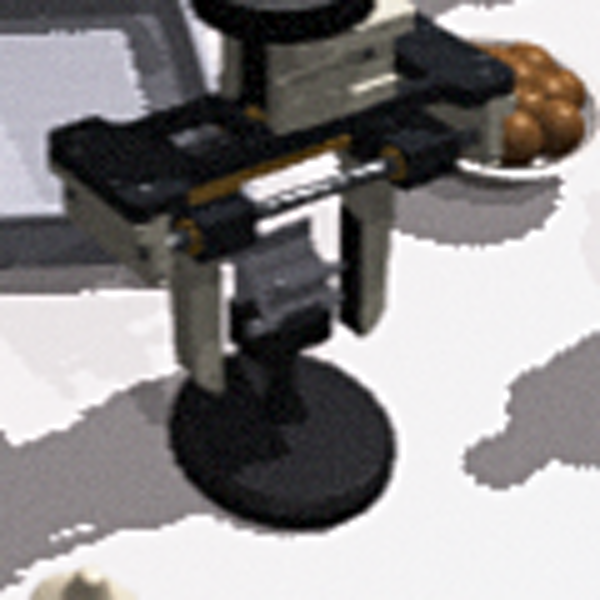

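Emit:
send_rows(
  dp=[
    [0.12, 0.02, 0.02],
    [0, 0, 0],
  ],
  rotation=[
    [0, 0, 0],
    [0, 0, 0],
  ],
)

```text
time: 15.1
tool_pos: [0.6056, 0.2036, 0.2282]
orientation: [2.363, 0.276, -1.832]
force: [-0.5, 0.2, -0.9]
opening: 0.0702
```

Emit:
send_rows(
  dp=[
    [0, 0, 0],
    [0, 0, 0],
    [0, 0, 0],
    [0, 0, 0],
    [0, 0, 0],
  ],
  rotation=[
    [0, 0, 0],
    [0, 0, 0],
    [0, 0, 0],
    [0, 0, 0],
    [0, 0, 0],
  ],
  jaw=0,
  grip_force=10,
)

```text
time: 15.6
tool_pos: [0.6053, 0.2041, 0.2276]
orientation: [2.362, 0.277, -1.833]
force: [-1.6, 4.0, 2.1]
opening: 0.0397
```

Emit:
send_rows(
  dp=[
    [0, 0, 0],
    [0, 0, 0],
    [0, 0, 0],
  ],
  rotation=[
    [0, 0, 0],
    [0, 0, 0],
    [0, 0, 0],
  ],
  grip_force=50,
)

```text
time: 15.9
tool_pos: [0.6053, 0.2041, 0.2276]
orientation: [2.362, 0.277, -1.833]
force: [-1.5, 5.8, 2.4]
opening: 0.0399
```

```bash
python3 -c "from plan import *;show();tug()"
```

```text
t 15.9 tcp [0.6053 0.2041 0.2276] grasp [0.6456 0.2141 0.0658] X [ 0.241  0.06  -0.969] Y [ 0.229 -0.973 -0.003] F [-1.47  5.81  2.36] open 0.0399 j [0.14 0.51 1.64 0.04 0.74 1.46]
t 15.9 grasp [0.6456 0.2141 0.0658] F tool [-2.29 -6.   -0.48] open 0.0399
```

Emit:
send_rows(
  dp=[
    [-0.2, 0, -0.05],
    [-0.2, 0, -0.05],
    [-0.2, 0, -0.05],
    [0, 0, 0],
  ],
  rotation=[
    [0, 0, 0],
    [0, 0, 0],
    [0, 0, 0],
    [0, 0, 0],
  ],
)

```text
time: 16.3
tool_pos: [0.6057, 0.2033, 0.2434]
orientation: [2.362, 0.276, -1.832]
force: [-0.3, 0.7, -8.3]
opening: 0.0399
```

```bash
python3 - <<'E'
from plan import *
show();snap('s11')
a,_=load('s11','scene')
f=lambda a:cv2.resize(a,(600,600),interpolation=cv2.INTER_CUBIC)
cv2.imwrite('pics/s11z.png',f(a[210:330,370:490]))
E
```

```text
t 16.3 tcp [0.6057 0.2033 0.2434] grasp [0.6461 0.2131 0.0816] X [ 0.242  0.059 -0.968] Y [ 0.229 -0.974 -0.002] F [-0.33  0.67 -8.27] open 0.0399 j [0.14 0.49 1.63 0.03 0.77 1.46]
```

View pics/s11z.png

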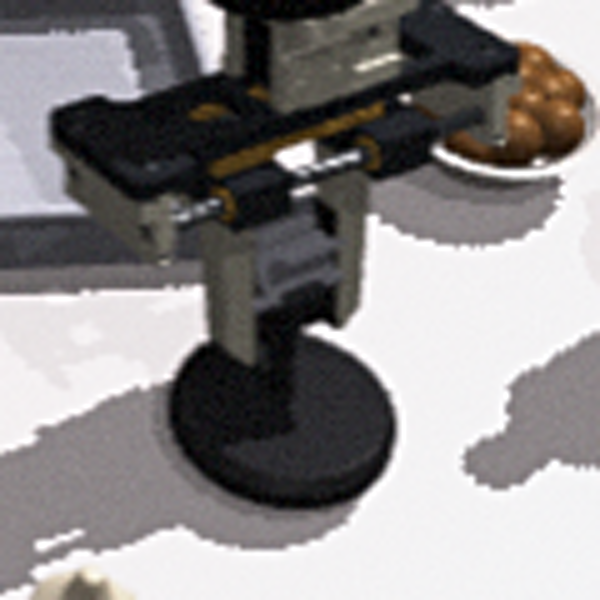

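Emit:
send_rows(
  dp=[
    [-0.7, 0, -0.18],
    [-0.7, 0, -0.18],
    [-0.7, 0, -0.18],
    [-0.7, 0, -0.18],
    [0, 0, 0],
  ],
  rotation=[
    [0, 0, 0],
    [0, 0, 0],
    [0, 0, 0],
    [0, 0, 0],
    [0, 0, 0],
  ],
)

```text
time: 16.9
tool_pos: [0.6065, 0.2035, 0.3181]
orientation: [2.368, 0.276, -1.826]
force: [1.1, 0.3, -8.0]
opening: 0.0399
```

```bash
python3 - <<'E'
from plan import *
show();_,Rt=pose_stand('L',.07,1);p,Rm,s=cur()
rows(np.array([.4304,.1623,.15]),Rm,12)
from meas import *
snap('s12');C=clouds('s12');col,P=C['scene']
m=(np.hypot(P[:,0]-.662,P[:,1]-.216)<.08)&(P[:,2]>.06)&(P[:,2]<.125)&(col.sum(1)<150)
q=P[m]
L=(q-p)@Rm
k=(L[:,0]>.167+.035); q=q[k]
# top-face plane fit (RANSAC light)
best=None;rng=np.random.default_rng(0)
for _ in range(400):
    a,b,c=q[rng.choice(len(q),3,False)];n=np.cross(b-a,c-a)
    if np.linalg.norm(n)<1e-9: continue
    n/=np.linalg.norm(n);i=np.abs((q-a)@n)<.003
    if best is None or i.sum()>best.sum(): best=i
w=q[best];c=w.mean(0);n=np.linalg.svd(w-c)[2][2];n*=np.sign(n[2]);print('base top plane',len(w),len(q),n.round(3),c.round(3))
E
```

```text
t 16.9 tcp [0.6065 0.2035 0.3181] grasp [0.6478 0.2135 0.1566] X [ 0.247  0.06  -0.967] Y [ 0.229 -0.973 -0.002] F [ 1.05  0.25 -8.03] open 0.0399 j [0.14 0.41 1.55 0.03 0.92 1.47]
n 12 dist 0.2235 rot [0. 0. 0.] per row rot [0. 0. 0.]
[-0.17, 0.0, 0.73], [-0.17, 0.0, 0.73], [-0.17, 0.0, 0.73], [-0.17, 0.0, 0.73], [-0.17, 0.0, 0.73], [-0.17, 0.0, 0.73], [-0.17, 0.0, 0.73], [-0.17, 0.0, 0.73], [-0.17, 0.0, 0.73], [-0.17, 0.0, 0.73], [-0.17, 0.0, 0.73], [-0.17, 0.0, 0.73], 
base top plane 918 1209 [-0.007 -0.015  1.   ] [0.668 0.212 0.106]
```

The base plane fit is level to about 1°, so I'm carrying it over the tray.

Emit:
send_rows(
  dp=[
    [-0.17, 0, 0.73],
    [-0.17, 0, 0.73],
    [-0.17, 0, 0.73],
    [-0.17, 0, 0.73],
    [-0.17, 0, 0.73],
  ],
  rotation=[
    [0, 0, 0],
    [0, 0, 0],
    [0, 0, 0],
    [0, 0, 0],
    [0, 0, 0],
  ],
)

```text
time: 17.5
tool_pos: [0.5128, 0.1817, 0.3113]
orientation: [2.359, 0.276, -1.837]
force: [0.5, -0.9, -7.8]
opening: 0.0398
```

Emit:
send_rows(
  dp=[
    [-0.17, 0, 0.73],
    [-0.17, 0, 0.73],
    [-0.17, 0, 0.73],
    [-0.17, 0, 0.73],
    [-0.17, 0, 0.73],
  ],
  rotation=[
    [0, 0, 0],
    [0, 0, 0],
    [0, 0, 0],
    [0, 0, 0],
    [0, 0, 0],
  ],
)

```text
time: 18.0
tool_pos: [0.4216, 0.1603, 0.3096]
orientation: [2.359, 0.276, -1.836]
force: [0.5, -0.2, -8.5]
opening: 0.0397
```

Emit:
send_rows(
  dp=[
    [-0.17, 0, 0.73],
    [-0.17, 0, 0.73],
    [0, 0, 0],
    [0, 0, 0],
  ],
  rotation=[
    [0, 0, 0],
    [0, 0, 0],
    [0, 0, 0],
    [0, 0, 0],
  ],
)

```text
time: 18.4
tool_pos: [0.3861, 0.1519, 0.3095]
orientation: [2.361, 0.276, -1.834]
force: [-0.4, 0.3, -9.1]
opening: 0.0397
```

```bash
python3 - <<'E'
from plan import *
show();_,Rt=pose_stand('L',.07,1)
rows(np.array([.4304,.1623,.085]),Rt,5);snap('s13')
a,_=load('s13','scene');b,_=load('s13','top')
f=lambda a:cv2.resize(a,(400,400),interpolation=cv2.INTER_CUBIC)
cv2.imwrite('pics/s13z.png',np.hstack([f(a[140:300,300:460]),f(b[150:310,170:330])]))
E
```

```text
t 18.4 tcp [0.3861 0.1519 0.3095] grasp [0.4263 0.1618 0.1478] X [ 0.241  0.059 -0.969] Y [ 0.229 -0.973 -0.003] F [-0.42  0.31 -9.09] open 0.0397 j [0.09 0.04 2.08 0.05 0.78 1.39]
n 5 dist 0.0629 rot [ 0.    -0.     0.003] per row rot [ 0.    -0.001  0.004]
[0.49, 0.0, 0.09], [0.49, 0.0, 0.09], [0.49, 0.0, 0.09], [0.49, 0.0, 0.09], [0.49, 0.0, 0.09],
```

View pics/s13z.png

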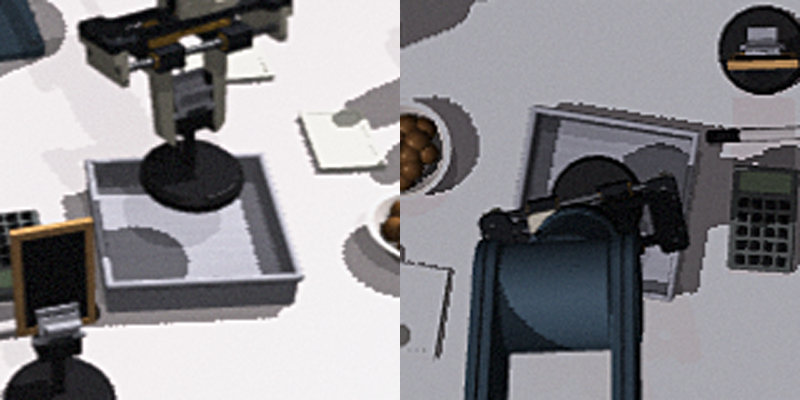

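The stand hangs centrally over the tray. Lowering, slowly for the last bit.

Emit:
send_rows(
  dp=[
    [0.49, 0, 0.09],
    [0.49, 0, 0.09],
    [0.49, 0, 0.09],
    [0.49, 0, 0.09],
    [0.49, 0, 0.09],
  ],
  rotation=[
    [0, 0, 0],
    [0, 0, 0],
    [0, 0, 0],
    [0, 0, 0],
    [0, 0, 0],
  ],
)

```text
time: 19.0
tool_pos: [0.3918, 0.1532, 0.2476]
orientation: [2.363, 0.276, -1.832]
force: [-0.1, 0.4, -8.5]
opening: 0.0397
```

Emit:
send_rows(
  dp=[
    [0.1, 0, 0.02],
    [0.1, 0, 0.02],
    [0.1, 0, 0.02],
    [0, 0, 0],
    [0, 0, 0],
  ],
  rotation=[
    [0, 0, 0],
    [0, 0, 0],
    [0, 0, 0],
    [0, 0, 0],
    [0, 0, 0],
  ],
)

```text
time: 19.5
tool_pos: [0.3915, 0.1533, 0.2408]
orientation: [2.363, 0.276, -1.832]
force: [-0.5, 0.8, -8.2]
opening: 0.0394
```

```bash
python3 -c "from plan import *;show()"
```

```text
t 19.5 tcp [0.3915 0.1533 0.2408] grasp [0.4319 0.1632 0.0791] X [ 0.242  0.06  -0.968] Y [ 0.229 -0.973 -0.003] F [-0.53  0.79 -8.21] open 0.0394 j [0.09 0.16 2.15 0.07 0.58 1.38]
```

Emit:
send_rows(
  dp=[
    [0.1, 0, 0.025],
    [0.1, 0, 0.025],
    [0.08, 0, 0.02],
    [0, 0, 0],
  ],
  rotation=[
    [0, 0, 0],
    [0, 0, 0],
    [0, 0, 0],
    [0, 0, 0],
  ],
)

```text
time: 19.9
tool_pos: [0.3911, 0.1533, 0.2329]
orientation: [2.361, 0.276, -1.834]
force: [0.2, -0.2, -8.6]
opening: 0.0398
```

Emit:
send_rows(
  dp=[
    [0.04, 0, 0.01],
    [0, 0, 0],
  ],
  rotation=[
    [0, 0, 0],
    [0, 0, 0],
  ],
)

```text
time: 20.1
tool_pos: [0.3913, 0.1533, 0.2321]
orientation: [2.362, 0.276, -1.833]
force: [0.0, 0.1, -8.3]
opening: 0.0397
```

```bash
python3 -c "from plan import *;show()"
```

```text
t 20.1 tcp [0.3913 0.1533 0.2321] grasp [0.4316 0.1632 0.0703] X [ 0.241  0.059 -0.969] Y [ 0.229 -0.973 -0.003] F [ 0.02  0.15 -8.3 ] open 0.0397 j [0.09 0.18 2.16 0.07 0.55 1.37]
```

Emit:
send_rows(
  dp=[
    [0.03, 0, 0.01],
    [0, 0, 0],
  ],
  rotation=[
    [0, 0, 0],
    [0, 0, 0],
  ],
)

```text
time: 20.3
tool_pos: [0.3913, 0.1533, 0.2316]
orientation: [2.362, 0.276, -1.832]
force: [-1.6, -0.0, -4.8]
opening: 0.0396
```

Emit:
send_rows(
  dp=[
    [0.03, 0, 0.01],
    [0, 0, 0],
  ],
  rotation=[
    [0, 0, 0],
    [0, 0, 0],
  ],
)

```text
time: 20.5
tool_pos: [0.3912, 0.1532, 0.2315]
orientation: [2.363, 0.276, -1.831]
force: [-6.9, -2.9, 5.4]
opening: 0.04
```

```bash
python3 -c "from plan import *;show()"
```

```text
t 20.5 tcp [0.3912 0.1532 0.2315] grasp [0.4317 0.1632 0.0698] X [ 0.243  0.059 -0.968] Y [ 0.229 -0.973 -0.002] F [-6.87 -2.9   5.44] open 0.04 j [0.09 0.18 2.16 0.07 0.55 1.37]
```

It rests on the tray floor. I'll ease off a touch and release.

Emit:
send_rows(
  dp=[
    [-0.03, 0, 0],
    [0, 0, 0],
  ],
  rotation=[
    [0, 0, 0],
    [0, 0, 0],
  ],
)

```text
time: 20.7
tool_pos: [0.3911, 0.1532, 0.2316]
orientation: [2.362, 0.276, -1.832]
force: [-2.5, -1.6, -1.0]
opening: 0.0397
```

Emit:
send_rows(
  dp=[
    [0, 0, 0],
    [0, 0, 0],
    [0, 0, 0],
    [0, 0, 0],
    [0, 0, 0],
  ],
  rotation=[
    [0, 0, 0],
    [0, 0, 0],
    [0, 0, 0],
    [0, 0, 0],
    [0, 0, 0],
  ],
  jaw=0.75,
)

```text
time: 21.2
tool_pos: [0.3913, 0.1533, 0.2315]
orientation: [2.363, 0.276, -1.832]
force: [0.6, 0.1, 0.1]
opening: 0.0691
```

Emit:
send_rows(
  dp=[
    [-0.4, 0, 0],
    [-0.8, 0, 0],
    [-0.9, 0, 0],
    [-0.9, 0, 0],
    [-0.9, 0, 0],
  ],
  rotation=[
    [0, 0, 0],
    [0, 0, 0],
    [0, 0, 0],
    [0, 0, 0],
    [0, 0, 0],
  ],
)

```text
time: 21.7
tool_pos: [0.3669, 0.1474, 0.3273]
orientation: [2.362, 0.276, -1.832]
force: [-0.4, -0.2, -1.1]
opening: 0.0696
```

```bash
python3 - <<'E'
from plan import *
show();snap('s14')
E
```

```text
t 21.7 tcp [0.3669 0.1474 0.3273] grasp [0.4073 0.1573 0.1655] X [ 0.242  0.059 -0.968] Y [ 0.229 -0.973 -0.003] F [-0.4  -0.19 -1.1 ] open 0.0696 j [ 0.08 -0.03  2.09  0.05  0.83  1.39]
```

View pics/s14_scene.png

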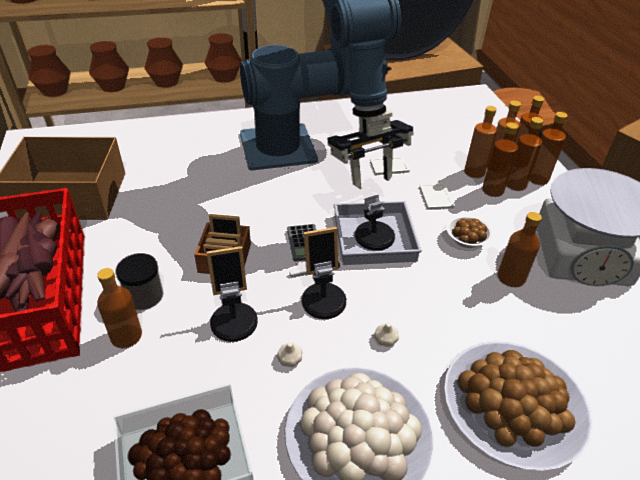

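The stand is upright in the tray at (375,225) and its board is in the box slot at (225,225). The two sound stands look unchanged. I'll back off further and verify numerically.

Emit:
send_rows(
  dp=[
    [-0.8, 0, 0],
    [-0.8, 0, 0],
    [-0.8, 0, 0],
    [0, 0, 0],
  ],
  rotation=[
    [0, 0, 0],
    [0, 0, 0],
    [0, 0, 0],
    [0, 0, 0],
  ],
)

```text
time: 22.2
tool_pos: [0.3533, 0.1439, 0.3856]
orientation: [2.366, 0.276, -1.828]
force: [-0.2, 0.2, -0.0]
opening: 0.0696
```

```bash
sed -i "s/('L',(.665,.21)),//" meas.py; python3 - <<'E'
from plan import *
from meas import *
show();snap('s15')
C=clouds('s15');
for n in C:
    col,P=C[n];m=(np.hypot(P[:,0]-.447,P[:,1]-.165)<.075)&(P[:,2]>.012)&(P[:,2]<.028)&(col.sum(1)<130)
    q=P[m];c=q.mean(0);nn=np.linalg.svd(q-c)[2][2];print(n,'tray base',m.sum(),c.round(3),(nn*np.sign(nn[2])).round(3))
col,P=C['scene'];m=(np.hypot(P[:,0]-.41,P[:,1]+.195)<.06)&(P[:,2]>.078)&(P[:,2]<.13)
q=P[m];c=q.mean(0);nn=np.linalg.svd(q-c)[2][2];nn*=np.sign(nn[0]);print('slot board',m.sum(),c.round(3),'n',nn.round(3),'zmax',np.percentile(q[:,2],99).round(4))
a,_=load('s15','scene');b,_=load('s15','top')
f=lambda a:cv2.resize(a,(400,400),interpolation=cv2.INTER_CUBIC)
cv2.imwrite('pics/s15z.png',np.hstack([f(a[190:340,190:340]),f(b[130:290,270:430])]))
E
python3 meas.py s15
```

```text
t 22.2 tcp [0.3533 0.1439 0.3856] grasp [0.3943 0.1539 0.2241] X [ 0.246  0.06  -0.968] Y [ 0.229 -0.973 -0.002] F [-0.23  0.16 -0.01] open 0.0696 j [ 0.07 -0.13  2.02  0.05  1.    1.39]
top tray base 542 [0.462 0.167 0.019] [ 0.012 -0.008  1.   ]
scene tray base 770 [0.454 0.162 0.019] [ 0.023 -0.011  1.   ]
slot board 342 [ 0.414 -0.196  0.096] n [ 0.95  -0.31   0.042] zmax 0.1098
M top base [ 0.6201 -0.0073] 0.0106 623 z 0.0152
M scene base [ 0.6232 -0.0076] 0.0023 1095 z 0.0154
  board normal [0.968 0.044 0.245] yaw 0.046 tilt 0.248 width 0.0699 topcentre(front face) [ 0.578  -0.0083  0.1774] 814
  top edge: mid [ 0.5792 -0.0078] yaw 0.045 len 0.0671 z 0.1752 0.1821
R top base [ 0.6403 -0.2067] 0.0011 642 z 0.0147
R scene base [ 0.6389 -0.2072] 0.002 1247 z 0.0156
  board normal [0.969 0.023 0.248] yaw 0.024 tilt 0.25 width 0.0691 topcentre(front face) [ 0.5952 -0.2073  0.1773] 903
  top edge: mid [ 0.5966 -0.2079] yaw 0.011 len 0.0707 z 0.1748 0.1815
```

View pics/s15z.png

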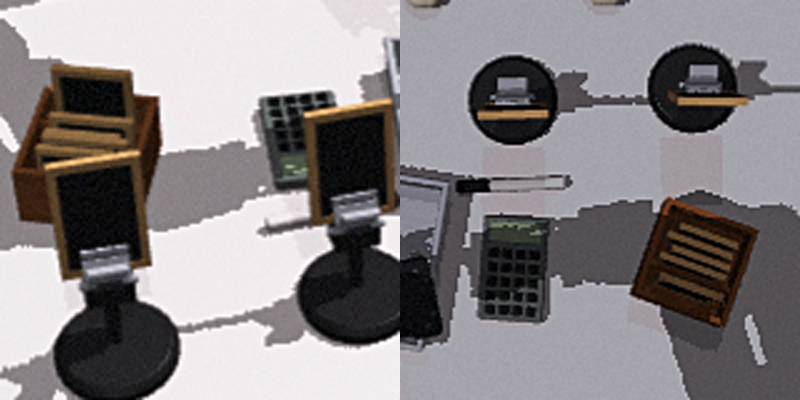

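The board stands in the slot with its top at about 0.107 m, and the sound stands haven't moved. Handing in.

```bash
python3 -c "
from station import robot
print(robot.close_job())"
```

```text
the job is handed in; nothing more can be done
None
```

The job is done and handed in at about 22 s of the 72 s. The tired stand was the leftmost one (largest y), the first I tugged. Its board slid at about 2 N pulled along the lean, while the base stayed put. I stood the board in the empty slot of the file box, then took the stand by its clip housing and set it upright in the middle of the mending tray.

**Last checks:**
- **Stand in the tray:** its base is level to about 1.5° on the tray floor.
- **Board in the slot:** it stands parallel to the slot, leaning about 2°, with its top around 107 mm above the table.
- **Sound stands:** I never touched them, so neither was tug-tested; once the first board slid I stopped looking. They measure within the 1–3 mm camera scatter of where they began, and their boards are at the same height and lean.
- **Forces:** the largest reading while setting things down was about 9 N, and nothing was dropped.

**Checks that disagreed or failed:**
- **Stand's heading:** fitting the empty stand's heading from its jaws failed. I used the earlier heading and confirmed the grasp by picture and by the 40 mm finger opening.
- **Base centre:** the two cameras disagree by about 3 mm on the middle stand's base centre, as they did at the start.

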